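# Register the contact-printing frame in the corner guide

### The job

Slide the wooden contact-printing frame along the bench into the corner of the metal guide, so that it lies flush against both the long fence and the short fixed end stop, and slide the movable black stop along the fence up against the frame's free end to locate it there. Only push, with the fingertips or the outside of the fingers: never lift the frame or pinch the stop. Leave the film canister, the loupe and the lens jar beside the guide where they stand.

Things in the scene. Friction and masses are not known exactly. Their poses are not given: they have to be found in the camera images.
- frame: loose wooden contact-printing frame with a glass top, lying flat: 110 mm (its x) by 150 mm (y) by 22 mm high, 0.3 to 0.65 kg. Origin: centre of its underside. Starts in front of the fence, touching nothing, turned up to 0.25 rad. Home: +x side on the fence, +y side on the fixed end stop, so its origin is at x = -0.055, y = -0.075 m in guide's frame, axes parallel.
- guide: L-shaped aluminium guide fixed to the bench, 16 mm high. Origin: inner corner of the L at bench height; z up. Fence: face in the plane x = 0, bar 22 mm thick on the +x side, y from +0.02 to -0.347 m. Fixed end stop: face in the plane y = 0, bar 20 mm thick on the +y side, x from 0 to -0.118 m. The frame belongs in the quarter x < 0, y < 0.
- stop (a joint): travel (m) of the black movable stop along the fence towards the fixed end stop, 0 to 0.2, starts between 0 and 0.03. Its frame-side face lies at y = -0.29 + value in guide's frame: 0.14 when it touches the frame at home. Slides with about 2 N of friction, stays where it is left, cannot be lifted.
- stop_face (a point): point on the frame-side face of the black movable stop, 50 mm out from the fence, 12 mm above the bench. The stop's arm runs from 2 to 100 mm out from the fence, top 23 mm high; its outer face, the one to push (towards +y of guide), is flat and 24 mm behind this point. Its saddle, 24 mm high, reaches 43 mm behind the face over the fence.
- stop_pad: 3 mm rubber facing, 88 x 18 mm, on the frame side of the black movable stop, in the plane of its face; moves with the stop. Origin: where the face meets the fence's face plane, at bench height. No finger should press on it (that would be pinching the stop).
- film_can_2: black film canister, diameter 34 mm, 51 mm high, standing left of the fixed end stop, to be left alone; origin: centre of its underside.
- loupe: black loupe with clear foot, diameter 42 mm, 48 mm high, standing in front of the fixed end stop, to be left alone; origin: centre of its underside.
- lens_case: clear screw jar with black lid holding a lens, diameter 54 mm, 42 mm high, standing in front of the movable stop, to be left alone; origin: centre of its underside.

How it is judged:
By the outcome, as a careful person would: the job done as asked, in the order asked, and still so for the second after the job is handed in, with the robot touching nothing.
It also fails if it takes over 64 s, if anything falls off the work surface, if the arm or the gripper's body presses on something with over 40 N, if the wrist force passes 120 N, or if a joint passes its speed limit or range.

### The arm

A 6-joint arm with a two-finger parallel gripper is mounted at the origin on a cart in front of the work surface, level with it; the furniture and walls round the work are solid. World frame = base frame: x ahead of the robot, y to its left, z up, the work surface at z = 0. Lengths are in m, angles in rad, forces in N, time in s.
With the tool pointing down it reaches from about 0.325 to 0.9 m from the base axis. Payload 3.5 kg.
Tool frame: the origin (TCP) lies between the finger pads; the fingertips stand 8 mm ahead of it and the grasp point (between the pads) lies 11 mm behind it; z points along the fingers, y is the direction in which the jaws open and shut (so a half turn about z gives the same grasp; the last joint's range is limited). The gripper opens to 85 mm and grips with 20 to 120 N. Pads are 22 mm wide; open, the fingers measure 114 mm over their backs; the gripper's body (76 mm by 85 mm) begins 54 mm behind the grasp point. The pads swing forward as they close: fully open they stand 13 mm farther back than shut.
Start: joints at [-1.409, 0.276, -0.026, 1.268, 0, 1.467], TCP at [0.164, -0.603, 0.205] pointing down, gripper open.
Joint ranges: [-3.12, 3.12], [-0.85, 1.88], [-1.08, 1.24], [-1.95, 2.15], [-1.57, 1.53], [-3.14, 3.14]. Speed limits (rad/s): [2.57, 2.57, 3.14, 3.14, 3.14, 3.14].

### API

Orientations are given as a rotation vector (axis times angle).
In Python, from plant import env, optics, ticket, spotter gives the robot as it stands.
- The arm moves only by the shell command python3 -m creep 'ROWS'. ROWS is text: rows parted by semicolons, each of 7 numbers parted by spaces: the shift along the tool's x, y, z in mm, then the turn, a rotation vector about the tool's x, y, z in rad, then the gripper's target within -1 to 1 (shut at 1, half-way at 0, fully open at -1). A call has 1 to 20 rows; each row is the pose to reach, as a shift and turn from the pose commanded when the call began, along the tool's axes at that moment; what a row does not reach only later rows make up. A row lasts 1/10 s, in which the tool goes at most 50 mm and 8.59 degrees, less where a joint would pass 70% of its speed; a pose out of reach is approached as far as the arm can. A call with a gripper value outside its range is refused whole. The fingers move at their own pace and stop on an object; the grip force is fixed at half the most. Time passes only in rows, so rows that repeat a pose let the fingers close. It gives the time, the measured TCP pose, the force and the opening at its end, in the units of the state.
- env.get_obs(): the state, without advancing time (a new reading comes with each control period).
- optics.read_camera(name): name is "side" or "top"; returns a dict with "frame" (400x640x3 uint8, blue, green, red), "range_z" (400x640 float32, m along the optical axis (not along the pixel's ray), 0 where there is no reading), "mtx" (3x3 intrinsics, pixels), "eye" and "attitude" of the camera in the world. Camera axes: x right, y down, z forward; pixel columns grow to the right and rows downward; lengths in m; the calibration is good to about 2 mm. A picture is of the moment at which its call begins.
- ticket.job_done(): hands the job in, once; it reports no verdict.
Trained networks look in a picture, given as the dict that the camera call returned (one of the last four; its "shot" number tells which), for a name from the list of things; names that differ only in an ending like _2 or _b are one class to them, and where a whole thing is asked for, a point or a joint stands for the part that bears it (a point fixed in the world has none). Each returns a list of dicts, best first, with "score" (0 to 1); they miss things now and then, are a little off and sometimes report something else, mostly with a low value. They report only what shows in the picture. A call takes as long as a camera call.
- spotter.spot_in(picture, thing): "box" ([centre column, centre row, width, height] in pixels, round what is visible of it).
- spotter.masks_of(picture, thing): "pixels" (400x640 bool, what is visible of it) and "box" ([centre column, centre row, width, height] in pixels, round what is visible of it).
- spotter.mark_of(picture, thing): "pixel" ([row, column] in pixels: a listed point, or the origin of a listed thing).
The state is a dict: "time_s": time; "joints": joint angles; "qd": joint speeds; "effort": joint torques, N m; "eef_pos": TCP position; "eef_rot": TCP orientation; "wrist_force": force on the tool from outside, world axes, zero at the start; "wrist_torque": the same for the moment, N m; "width": opening from 0.0 (shut) to 1.0 (fully open).
Only numpy, scipy, OpenCV 4.12 (cv2) and the standard library are available. Lean on these libraries where they do the work, as an engineer would, in place of code of your own. Each camera call takes 0.05 s, during which the arm holds its last target.

## Working session

There is one attempt and no reset: what is moved stays moved. The work goes in short steps, Python scripts to look and compute and a shell command to move; the robot and the scene stay as the last step left them, time stands still between calls to the robot, and variables do not carry over. Pictures are saved under pics/ and viewed, and the job is handed in when it is done.

```bash
ls; mkdir -p pics; python3 - <<'E'
from plant import env, optics, ticket, spotter
import cv2
o=env.get_obs(); print({k:o[k] for k in ('time_s','eef_pos','eef_rot','wrist_force','width')})
for n in('top','side'):
    p=optics.read_camera(n); cv2.imwrite(f'pics/{n}0.png',p['frame']); print(n,p['mtx'],p['eye'],p['attitude'],p['shot'])
E
```

```text
pics
{'time_s': 0.0, 'eef_pos': array([ 0.16342328, -0.60238495,  0.20403684]), 'eef_rot': array([-3.11187901e+00, -4.14459477e-01,  1.44997679e-04]), 'wrist_force': array([ 1.00244527,  1.16236646, -0.85855662]), 'width': 1.0019930096121457}
top [[413.20545668   0.         313.15163982]
 [  0.         413.20545668 203.92525008]
 [  0.           0.           1.        ]] [0.42299803 0.23042296 0.90281794] [-2.12624956  2.18507955 -0.16491801] 1
side [[479.66928252   0.         318.7085879 ]
 [  0.         479.66928252 196.61249211]
 [  0.           0.           1.        ]] [0.18820458 0.93510845 0.42500298] [-0.56267734  2.42143762 -1.53937376] 2
```

View pics/top0.png

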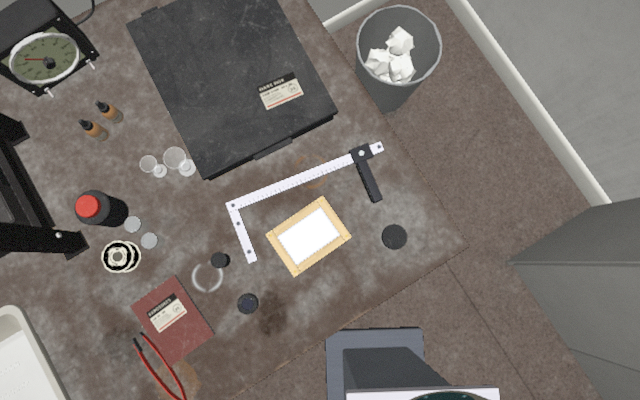

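View pics/side0.png

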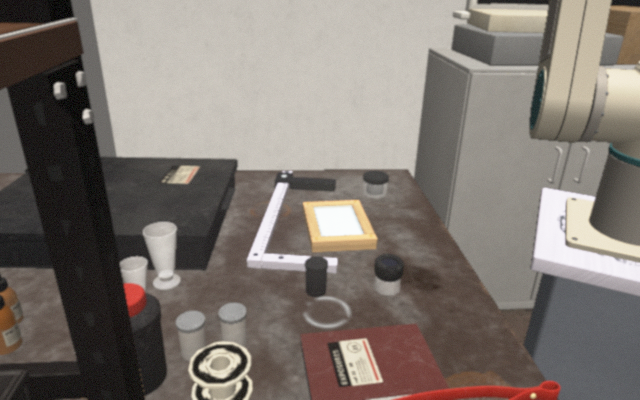

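```bash
cat > h.py <<'E'
import numpy as np, cv2
from scipy.spatial.transform import Rotation as R
from plant import env, optics, ticket, spotter
def pts(p,mask=None):
    Z=p['range_z']; v,u=np.nonzero((Z>0)&(mask if mask is not None else True))
    z=Z[v,u]; K=p['mtx']
    c=np.stack([(u-K[0,2])*z/K[0,0],(v-K[1,2])*z/K[1,1],z],1)
    return R.from_rotvec(p['attitude']).apply(c)+p['eye'],u,v
def onplane(p,uv,h):
    uv=np.atleast_2d(uv).astype(float);K=p['mtx']
    d=R.from_rotvec(p['attitude']).apply(np.c_[(uv[:,0]-K[0,2])/K[0,0],(uv[:,1]-K[1,2])/K[1,1],np.ones(len(uv))])
    e=np.array(p['eye']); return e+d*((h-e[2])/d[:,2])[:,None]
def proj(p,X):
    X=np.atleast_2d(X);c=R.from_rotvec(p['attitude']).inv().apply(X-p['eye']);K=p['mtx']
    return np.c_[c[:,0]/c[:,2]*K[0,0]+K[0,2],c[:,1]/c[:,2]*K[1,1]+K[1,2]]
def rect(p,m,h):
    c=max(cv2.findContours(m.astype(np.uint8),cv2.RETR_EXTERNAL,cv2.CHAIN_APPROX_NONE)[0],key=len)[:,0]
    w=onplane(p,c,h)[:,:2]
    (cx,cy),s,a=cv2.minAreaRect((w*1000).astype(np.float32)); return cx,cy,s,a
E
python3 - <<'E'
from h import *
for n in ('top','side'):
    p=optics.read_camera(n)
    for t,h in (('frame',.022),('guide',.016),('stop',.023),('stop_pad',.012),('film_can_2',.051),('loupe',.048),('lens_case',.042)):
        r=spotter.masks_of(p,t)
        mk=spotter.mark_of(p,t) if t!='stop' else spotter.mark_of(p,'stop_face')
        for q in r[:2]:
            P,u,v=pts(p,q['pixels'])
            print(n,t,round(q['score'],2),np.round(q['box']),q['pixels'].sum(),'med',np.round(np.median(P,0),3),'rect',np.round(np.hstack(rect(p,q['pixels'],h)),1) )
        for q in mk[:2]:
            rc=q['pixel']; print('   mark',round(q['score'],2),np.round(rc,1),np.round(onplane(p,[rc[1],rc[0]],0.012 if t=='stop' else 0.)[0],4))
        if r and n=='top': np.save(f'm_{t}.npy',r[0]['pixels'])
    np.save(f'p_{n}.npy',p,allow_pickle=True)
    P,u,v=pts(p); s=np.abs(P[:,2])<.01; print('table z med',np.median(P[s,2]))
E
```

```text
top frame 0.68 [308. 235.  79.  76.] 3533 med [0.479 0.228 0.021] rect [480.2 228.3 111.2 149.   32.9]
   mark 0.67 [209.2 238.8] [0.5416 0.3797 0.    ]
   mark 0.57 [237.4 311.1] [0.4754 0.2226 0.    ]
top guide 0.75 [306. 204. 158. 120.] 3073 med [0.592 0.228 0.016] rect [557.4 212.9 141.  371.6  22.2]
top guide 0.69 [368. 174.  38.  60.] 874 med [0.619 0.098 0.023] rect [613.4  90.5 130.4  47.9  20.8]
   mark 0.65 [212.9 240.9] [0.5333 0.3752 0.    ]
   mark 0.33 [260.5 223.7] [0.4308 0.4126 0.    ]
top stop 0.95 [367. 173.  36.  58.] 812 med [0.623 0.099 0.023] rect [612.1  93.1 127.3  47.3  19.1]
   mark 0.92 [186.6 364.7] [0.5827 0.1021 0.012 ]
top stop_pad 0.68 [364. 179.  11.  29.] 85 med [0.589 0.102 0.019] rect [589.9 101.8  50.4   9.9  23.9]
   mark 0.53 [164.4 353.3] [0.6359 0.1237 0.    ]
top film_can_2 0.61 [221. 258.  19.  15.] 221 med [0.433 0.41  0.05 ] rect [4.327e+02 4.088e+02 3.050e+01 3.450e+01 3.000e-01]
   mark 0.75 [259.6 223.2] [0.4327 0.4137 0.    ]
top loupe 0.61 [249. 304.  20.  23.] 376 med [0.344 0.354 0.045] rect [345.  352.9  42.3  41.5  89.4]
   mark 
[... 972 characters left out ...]
36] rect [346.7 338.5  44.4 108.4  16.5]
   mark 0.75 [188.6 287.1] [0.6408 0.1175 0.    ]
side film_can_2 0.87 [315. 276.  26.  40.] 783 med [0.426 0.426 0.035] rect [416.7 444.2  28.4  93.8  25.2]
   mark 0.75 [291.6 314.8] [0.4306 0.4164 0.    ]
side loupe 0.75 [389. 274.  31.  41.] 1037 med [0.337 0.372 0.036] rect [331.9 389.3  40.6  98.4  16.3]
   mark 0.61 [287.  382.5] [0.3458 0.3605 0.    ]
side lens_case 0.67 [377. 183.  28.  28.] 613 med [0.463 0.07  0.031] rect [454.6  90.4  49.4 136.7  20.6]
side lens_case 0.39 [312. 187.  40.  10.] 317 med [0.587 0.106 0.013] rect [560.3 164.2  80.4  38.2  21.2]
   mark 0.82 [194.1 373.5] [0.4675 0.0567 0.    ]
table z med 7.500651331981967e-06
```

```bash
cat > fit.py <<'E'
from h import *
from scipy.optimize import minimize
S=4
def boxc(x0,x1,y0,y1,h): return np.array([[x,y,z] for x in(x0,x1) for y in(y0,y1) for z in(0,h)])
GUIDE=[boxc(0,.022,-.347,.02,.016),boxc(-.118,0,0,.02,.016)]
FRAME=[boxc(-.055,.055,-.075,.075,.022)]
def stopb(v): f=-.29+v; return [boxc(-.1,-.002,f-.024,f,.023),boxc(-.002,.022,f-.043,f,.024)]
def place(q,B): 
    c,s=np.cos(q[2]),np.sin(q[2]); 
    return B@np.array([[c,-s,0],[s,c,0],[0,0,1]]).T+[q[0],q[1],0]
def ren(p,q,boxes,sh):
    im=np.zeros((400*S,640*S),np.uint8)
    for B in boxes:
        uv=(proj(p,place(q,B))+0.5)*S-.5
        hull=cv2.convexHull(uv.astype(np.float32))
        cv2.fillConvexPoly(im,np.round(hull*16).astype(np.int32),255,shift=4)
    return cv2.resize(im,(640,400),interpolation=cv2.INTER_AREA)/255.
def fit(views,q0,boxes,ignore=None):
    def cost(d):
        q=np.array(q0)+np.array(d)*[.001,.001,.005]; t=0
        for i,(p,m) in enumerate(views):
            w=1 if ignore is None else ~ignore[i]
            r=ren(p,q,boxes,0); t+=(np.abs(r-m)*w).sum()/m.sum()
        return t
    best=minimize(cost,[0,0,0],method='Nelder-Mead',options=dict(initial_simplex=[[0,0,0],[6,0,0],[0,6,0],[0,0,6]],xatol=.05,fatol=1e-4,maxiter=150))
    return np.array(q0)+best.x*[.001,.001,.005],best.fun
def togd(g,q):
    c,s=np.cos(g[2]),np.sin(g[2]); d=np.array(q[:2])-g[:2]
    return np.array([c*d[0]+s*d[1],-s*d[0]+c*d[1]])
def fromgd(g,a):
    c,s=np.cos(g[2]),np.sin(g[2]); return np.array([g[0]+c*a[0]-s*a[1],g[1]+s*a[0]+c*a[1]])
E
python3 - <<'E'
from fit import *
ps={n:np.load(f'p_{n}.npy',allow_pickle=True).item() for n in('top','side')}
V={t:[] for t in('frame','guide','stop')}
for n in('top','side'):
    p=optics.read_camera(n);ps[n]=p
    for t in V: V[t].append((p,spotter.masks_of(p,t)[0]['pixels'].astype(float)))
ig=[cv2.dilate(m,np.ones((5,5)))>0 for _,m in V['stop']]
for sel in((0,),(1,),(0,1)):
    g,c=fit([V['guide'][i] for i in sel],[.538,.373,.375],GUIDE,[ig[i] for i in sel])
    f,cf=fit([V['frame'][i] for i in sel],[.48,.228,.575],FRAME)
    print(sel,'guide',np.round(g,4),round(c,3),'frame',np.round(f,4),round(cf,3),'frame in guide',np.round(togd(g,f),4),round(f[2]-g[2],3))
    from scipy.optimize import minimize_scalar
    r=minimize_scalar(lambda v:sum((np.abs(ren(V['stop'][i][0],g,stopb(v),0)-V['stop'][i][1])).sum() for i in sel),bounds=(-.01,.05),method='bounded'); print('stop',r.x,r.fun)
np.save('g.npy',g)
for n,x,y in(('film',.4327,.4100),('loupe',.344,.3535),('lens',.471,.051)): print(n,np.round(togd(g,(x,y)),3))
P,u,v=pts(ps['top']); s=(P[:,1]<.05)&(P[:,2]>.06); 
for y in np.arange(-1,.05,.1):
    k=s&(abs(P[:,1]-y)<.05)
    if k.sum()>20: print(round(y,2),'x',P[k,0].min(),P[k,0].max(),'z',P[k,2].max())
E
```

```text
Traceback (most recent call last):
IndexError: list index out of range
```

```bash
cat >> fit.py <<'E'
def getmask(n,t,tries=3):
    for _ in range(tries):
        p=optics.read_camera(n); r=spotter.masks_of(p,t)
        if r and r[0]['score']>.5: return p,r[0]['pixels'].astype(float)
    raise SystemExit(f'no {t} in {n}')
E
python3 - <<'E'
from fit import *
from scipy.optimize import minimize_scalar
V={t:[getmask(n,t) for n in('top','side')] for t in('frame','guide','stop')}
ig=[cv2.dilate(m,np.ones((5,5)))>0 for _,m in V['stop']]
for sel in((0,),(1,),(0,1)):
    g,c=fit([V['guide'][i] for i in sel],[.538,.373,.375],GUIDE,[ig[i] for i in sel])
    f,cf=fit([V['frame'][i] for i in sel],[.48,.228,.575],FRAME)
    print(sel,'guide',np.round(g,4),round(c,3),'frame',np.round(f,4),round(cf,3),'frame in guide',np.round(togd(g,f),4),round(f[2]-g[2],3))
    r=minimize_scalar(lambda v:sum((np.abs(ren(V['stop'][i][0],g,stopb(v),0)-V['stop'][i][1])).sum() for i in sel),bounds=(-.01,.05),method='bounded'); print('stop',r.x,r.fun)
    np.save(f'g{len(sel)}{sel[0]}.npy',g)
np.save('g.npy',g)
for n,x,y in(('film',.4327,.4100),('loupe',.344,.3535),('lens',.471,.051)): print(n,np.round(togd(g,(x,y)),3))
P,u,v=pts(V['frame'][0][0]); s=(P[:,1]<.05)&(P[:,2]>.06); 
for y in np.arange(-1,.05,.1):
    k=s&(abs(P[:,1]-y)<.05)
    if k.sum()>20: print(round(y,2),'x',P[k,0].min(),P[k,0].max(),'z',P[k,2].max())
print(env.get_obs()['time_s'])
E
```

```text
(0,) guide [0.5422 0.3801 0.3617] 0.051 frame [0.4798 0.2283 0.5791] 0.023 frame in guide [-0.1121 -0.1199] 0.217
stop 0.014694187158105363 112.47058823529412
(1,) guide [0.5393 0.3808 0.3649] 0.202 frame [0.4783 0.2291 0.5769] 0.027 frame in guide [-0.1111 -0.1199] 0.212
stop 0.010378520332597336 185.22352941176473
(0, 1) guide [0.5411 0.38   0.3651] 0.27 frame [0.4792 0.2285 0.5802] 0.057 frame in guide [-0.112  -0.1195] 0.215
stop 0.014350380512848466 310.9764705882353
film [-0.091  0.067]
loupe [-0.194  0.046]
lens [-0.183 -0.282]
-0.0 x 0.19412417361408849 0.20985517353140812 z 0.24488584858217366
2.3
```

```bash
cat >> fit.py <<'E'
def rowfor(g,ax,ay,z,yawrel=None,o=None,pos=None):
    """tool-frame shift for guide-frame target (m); yawrel = tool x heading rel. guide x"""
    o=o or env.get_obs(); Rm=R.from_rotvec(o['eef_rot']).as_matrix()
    w=np.r_[fromgd(g,(ax,ay)) if pos is None else pos,z]
    d=Rm.T@(w-o['eef_pos'])*1000
    yaw=np.arctan2(Rm[1,0],Rm[0,0]); 
    out=[np.round(d,1)]
    if yawrel is not None: out.append(round(-((g[2]+yawrel-yaw+np.pi)%(2*np.pi)-np.pi),4))
    return out
def where(g,o=None):
    o=o or env.get_obs(); Rm=R.from_rotvec(o['eef_rot']).as_matrix(); 
    F=o['wrist_force']; c,s=np.cos(g[2]),np.sin(g[2])
    print('t',round(o['time_s'],2),'guide xy',np.round(togd(g,o['eef_pos'][:2]),4),'z',round(o['eef_pos'][2],4),'yawrel',round(np.arctan2(Rm[1,0],Rm[0,0])-g[2],4),'tilt',np.round(Rm[:2,2],4),'F guide',np.round([c*F[0]+s*F[1],-s*F[0]+c*F[1],F[2]],1),'w',round(o['width'],2),'j',np.round(o['joints'],2))
G=np.array([.5420,.3801,.3625])
E
python3 - <<'E'
from fit import *
print(rowfor(G,0,0,.2,np.pi,pos=(.42,-.25)),rowfor(G,-.212,-.124,.13,np.pi));where(G)
E
```

```text
[array([ 339.9, -273.8,    5.2]), np.float64(3.0439)] [array([ 423.7, -705.9,   75.2]), np.float64(3.0439)]
t 2.3 guide xy [-0.7025 -0.7852] z 0.2052 yawrel -0.0977 tilt [-0.  0.] F guide [ 0.  -0.2 -0. ] w 1.0 j [-1.41  0.28 -0.03  1.27 -0.    1.47]
```

```bash
python3 -m creep '340 -274 -10 0 0 -1.3 -1;340 -274 -10 0 0 -1.3 -1;340 -274 -10 0 0 -1.3 -1;340 -274 -10 0 0 -1.3 -1;340 -274 -10 0 0 -1.3 -1;340 -274 -10 0 0 -1.3 -1;340 -274 -10 0 0 -1.3 -1;340 -274 -10 0 0 -1.3 -1;340 -274 -10 0 0 -1.35 -1;424 -706 40 0 0 -2.9 -1;424 -706 40 0 0 -2.9 -1;424 -706 40 0 0 -2.9 -1;424 -706 40 0 0 -2.9 -1;424 -706 40 0 0 -2.9 -1;424 -706 40 0 0 -2.9 -1;424 -706 40 0 0 -2.9 -1;424 -706 40 0 0 -2.9 -1;424 -706 40 0 0 -2.9 -1;424 -706 40 0 0 -2.9 -1;424 -706 40 0 0 -2.9 -1'; python3 - <<'E'
from fit import *
where(G);print(rowfor(G,-.212,-.124,.03,np.pi))
E
```

```text
time_s: 4.3
eef_pos: [0.3875, 0.1908, 0.1652]
eef_rot: [0.049, -3.141, 0.0]
wrist_force: [-0.1, -0.1, 0.4]
width: 1.001
t 4.3 guide xy [-0.2116 -0.1222] z 0.1652 yawrel -3.4731 tilt [-0.0001 -0.0001] F guide [-0.2 -0.   0.4] w 1.0 j [ 0.31 -0.04 -0.48  1.14 -0.    0.28]
[array([ -0.2,  -1.8, 135.2]), np.float64(-0.3315)]
```

```bash
python3 -m creep '0 -2 60 0 0 -0.33 -1;0 -2 60 0 0 -0.33 -1;0 -2 135 0 0 -0.33 -1;0 -2 135 0 0 -0.33 -1;0 -2 135 0 0 -0.33 -1'; python3 - <<'E'
from fit import *
where(G);
for n in('top','side'):
    p=optics.read_camera(n); f=p['frame']; 
    f=f[150:350,180:440] if n=='top' else f[130:320,230:440]
    cv2.imwrite(f'pics/{n}1.png',cv2.resize(f,None,fx=3,fy=3))
E
```

```text
time_s: 4.8
eef_pos: [0.3839, 0.1859, 0.027]
eef_rot: [0.55, -3.085, 0.002]
wrist_force: [-0.2, 0.3, -0.6]
width: 1.002
t 4.8 guide xy [-0.2167 -0.1256] z 0.027 yawrel -3.1509 tilt [-0.008  -0.0025] F guide [-0.   0.3 -0.6] w 1.0 j [ 0.3   0.11 -0.65  0.82 -0.   -0.05]
```

View pics/top1.png

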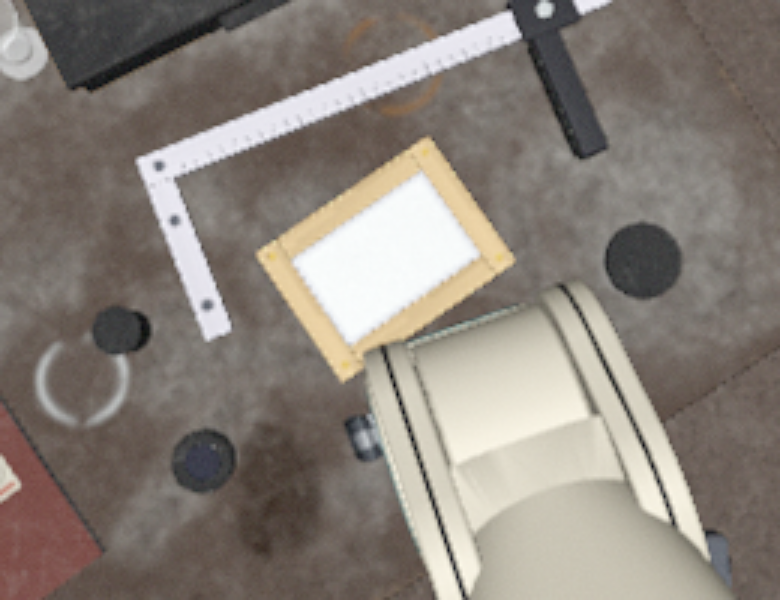

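View pics/side1.png

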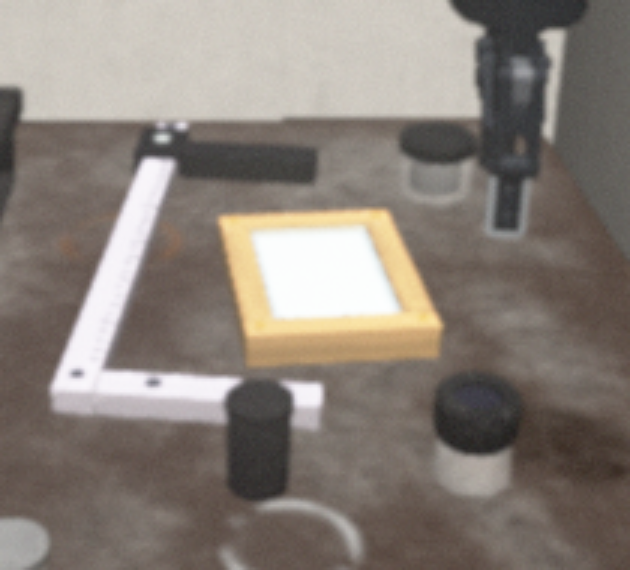

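```bash
python3 - <<'E'
from fit import *
p=np.load('p_side.npy',allow_pickle=True).item()
for z in(0,.02,.03,.04): print(z,proj(p,np.r_[fromgd(G,(-.217,-.075)),z]).round(1))
where(G); print(rowfor(G,-.212,-.124,.012,-np.pi), rowfor(G,-.15,-.124,.012,-np.pi),rowfor(G,-.126,-.124,.012,-np.pi))
E
```

```text
0 [[395.1 244.3]]
0.02 [[396.2 234.2]]
0.03 [[396.7 229.1]]
0.04 [[397.3 223.9]]
t 4.9 guide xy [-0.2123 -0.1258] z 0.0305 yawrel -3.1509 tilt [-0.0005 -0.0001] F guide [ 0.5  0.1 -1. ] w 0.99 j [ 0.3   0.11 -0.65  0.82  0.   -0.05]
[array([-0.3,  1.8, 18.5]), np.float64(-0.0093)] [array([-62.3,   2.4,  18.5]), np.float64(-0.0093)] [array([-86.3,   2.6,  18.5]), np.float64(-0.0093)]
```

```bash
python3 - <<'E'
from fit import *
for n in('side','top'):
    p=optics.read_camera(n); P,u,v=pts(p)
    a=np.c_[[togd(G,q[:2]) for q in P]]
    k=(np.abs(a[:,0]+.212)<.045)&(np.abs(a[:,1]+.125)<.075)&(P[:,2]>.006)&(P[:,2]<.09)
    A=np.c_[a,P[:,2]][k]
    print(n,k.sum(),A.min(0),A.max(0))
    for z in np.arange(.005,.09,.01):
        q=A[abs(A[:,2]-z)<.005]
        if len(q)>3: print(round(z,3),len(q),q.min(0).round(3),q.max(0).round(3),'med',np.median(q,0).round(3))
    if n=='side':
        kk=(u>390)&(u<410)&(v>180)&(v<215); 
        print(np.c_[u,v,a,P[:,2]][kk&(u==399)].round(3))
E
```

```text
side 373 [-0.22425364 -0.17292615  0.0063723 ] [-0.16708954 -0.05017044  0.08995913]
0.005 18 [-0.183 -0.059  0.006] [-0.168 -0.051  0.01 ] med [-0.175 -0.053  0.008]
0.015 52 [-0.183 -0.091  0.01 ] [-0.167 -0.05   0.02 ] med [-0.176 -0.053  0.015]
0.025 113 [-0.182 -0.117  0.02 ] [-0.167 -0.051  0.024] med [-0.172 -0.072  0.022]
0.075 63 [-0.223 -0.169  0.07 ] [-0.202 -0.07   0.08 ] med [-0.21  -0.076  0.076]
0.085 125 [-0.224 -0.173  0.08 ] [-0.201 -0.066  0.09 ] med [-0.211 -0.076  0.085]
[[ 3.99e+02  1.81e+02 -2.10e-01 -5.50e-02  1.27e-01]
 [ 3.99e+02  1.82e+02 -2.11e-01 -5.40e-02  1.26e-01]
 [ 3.99e+02  1.83e+02 -2.10e-01 -5.10e-02  1.25e-01]
 [ 3.99e+02  1.84e+02 -2.10e-01 -4.90e-02  1.24e-01]
 [ 3.99e+02  1.85e+02 -2.10e-01 -5.00e-02  1.22e-01]
 [ 3.99e+02  1.86e+02 -2.11e-01 -5.10e-02  1.20e-01]
 [ 3.99e+02  1.87e+02 -2.11e-01 -5.30e-02  1.18e-01]
 [ 3.99e+02  1.88e+02 -2.13e-01 -6.80e-02  1.09e-01]
 [ 3.99e+02  1.89e+02 -2.13e-01 -6.80e-02  1.07e-01]
 [ 3.99e+02  1.90e+02 -2.13e-01 -6.90e-02  1.05e-01]
 [ 3.99e+02  1.91e+02 -2.14e-01 -6.90e-02  1.04e-01]
 [ 3.99e+02  1.92e+0
[... 746 characters left out ...]
.17e-01 -7.40e-02  7.40e-02]
 [ 3.99e+02  2.07e+02 -2.17e-01 -7.80e-02  7.00e-02]
 [ 3.99e+02  2.08e+02 -2.33e-01 -2.16e-01  0.00e+00]
 [ 3.99e+02  2.09e+02 -2.33e-01 -2.13e-01 -1.00e-03]
 [ 3.99e+02  2.10e+02 -2.33e-01 -2.11e-01 -1.00e-03]
 [ 3.99e+02  2.11e+02 -2.33e-01 -2.04e-01 -0.00e+00]
 [ 3.99e+02  2.12e+02 -2.32e-01 -2.00e-01 -0.00e+00]
 [ 3.99e+02  2.13e+02 -2.32e-01 -1.95e-01 -0.00e+00]
 [ 3.99e+02  2.14e+02 -2.32e-01 -1.91e-01 -1.00e-03]]
top 66 [-0.18050816 -0.12118459  0.01892646] [-0.16700979 -0.0561712   0.02500277]
0.015 11 [-0.179 -0.121  0.019] [-0.168 -0.056  0.02 ] med [-0.172 -0.067  0.02 ]
0.025 55 [-0.181 -0.116  0.02 ] [-0.167 -0.057  0.025] med [-0.172 -0.066  0.022]
```

```bash
python3 - <<'E'
from fit import *
where(G)
p=optics.read_camera('side'); f=p['frame']; 
cv2.imwrite(f'pics/side2.png',cv2.resize(f[120:270,340:470],None,fx=4.5,fy=4,interpolation=cv2.INTER_CUBIC))
where(G)
E
```

```text
t 5.0 guide xy [-0.2103 -0.126 ] z 0.032 yawrel -3.1509 tilt [0.0035 0.0011] F guide [ 0.  -0.4 -0.5] w 1.0 j [ 0.3   0.11 -0.64  0.82 -0.   -0.05]
t 5.05 guide xy [-0.2101 -0.126 ] z 0.0321 yawrel -3.1509 tilt [0.0039 0.0012] F guide [0.2 0.1 0.8] w 1.0 j [ 0.3   0.11 -0.64  0.82  0.   -0.05]
```

View pics/side2.png

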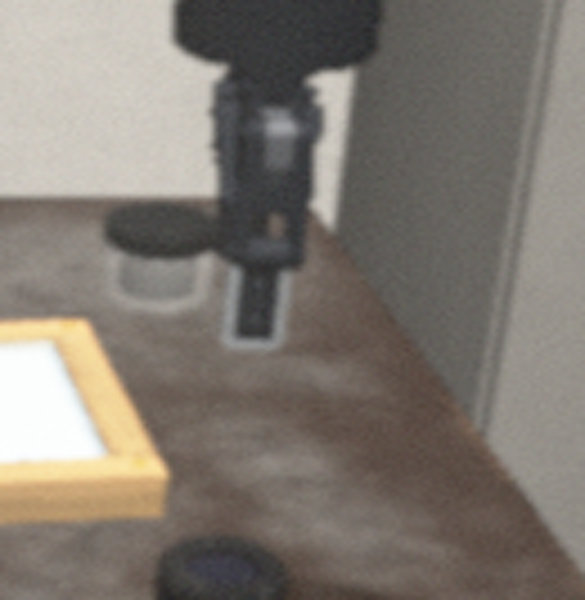

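```bash
python3 -m creep '0 2 10 0 0 -0.01 -1;0 2 18 0 0 -0.01 -1;0 2 18 0 0 -0.01 -1'; python3 - <<'E'
from fit import *
where(G)
p=optics.read_camera('side'); f=p['frame']; P,u,v=pts(p); a=np.array([togd(G,q[:2]) for q in P])
k=(np.abs(a[:,0]+.212)<.02)&(np.abs(a[:,1]+.07)<.012)&(P[:,2]>.003)
print(np.c_[a,P[:,2]][k][np.argsort(P[k,2])[:12]].round(3))
cv2.imwrite(f'pics/side3.png',cv2.resize(f[120:270,340:470],None,fx=4.5,fy=4,interpolation=cv2.INTER_CUBIC))
E
```

```text
time_s: 5.35
eef_pos: [0.3862, 0.1887, 0.0112]
eef_rot: [0.567, -3.088, 0.0]
wrist_force: [-0.3, -0.1, 0.1]
width: 1.002
t 5.35 guide xy [-0.2136 -0.1237] z 0.0112 yawrel -3.1407 tilt [-0.0021 -0.0007] F guide [-0.3  0.1  0.1] w 1.0 j [ 0.3   0.14 -0.67  0.77 -0.   -0.06]
[[-0.214 -0.075  0.051]
 [-0.222 -0.076  0.051]
 [-0.209 -0.073  0.051]
 [-0.206 -0.076  0.052]
 [-0.217 -0.074  0.052]
 [-0.209 -0.077  0.052]
 [-0.224 -0.075  0.052]
 [-0.215 -0.074  0.052]
 [-0.21  -0.073  0.052]
 [-0.219 -0.073  0.052]
 [-0.212 -0.072  0.052]
 [-0.22  -0.073  0.053]]
```

View pics/side3.png

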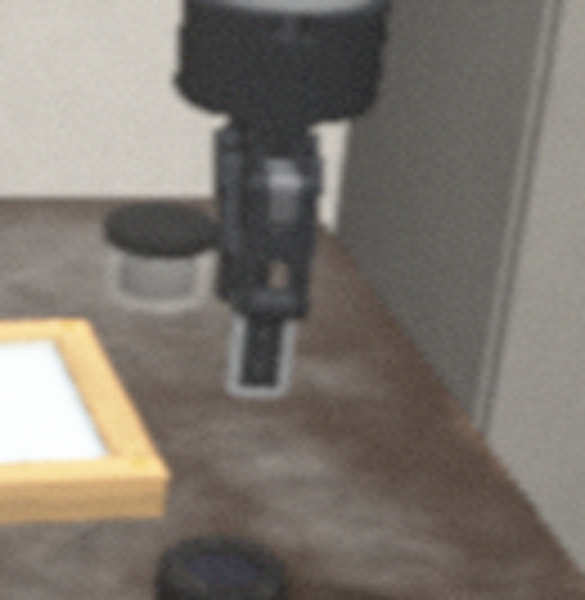

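```bash
python3 -m creep '0 0 8 0 0 0 -1;0 0 16 0 0 0 -1;0 0 24 0 0 0 -1;0 0 24 0 0 0 -1'; python3 - <<'E'
from fit import *
where(G)
p=optics.read_camera('side'); f=p['frame']; P,u,v=pts(p); a=np.array([togd(G,q[:2]) for q in P])
k=(np.abs(a[:,0]+.212)<.02)&(np.abs(a[:,1]+.07)<.015)&(P[:,2]>.003)
print(np.c_[a,P[:,2]][k][np.argsort(P[k,2])[:8]].round(3))
cv2.imwrite(f'pics/side4.png',cv2.resize(f[120:270,340:470],None,fx=4.5,fy=4,interpolation=cv2.INTER_CUBIC))
E
```

```text
time_s: 5.8
eef_pos: [0.3859, 0.1885, -0.0132]
eef_rot: [0.567, -3.087, 0.001]
wrist_force: [-0.1, 0.4, 0.4]
width: 0.999
t 5.8 guide xy [-0.2139 -0.1238] z -0.0132 yawrel -3.141 tilt [-0.0029 -0.0009] F guide [0.  0.4 0.4] w 1.0 j [ 0.3   0.18 -0.69  0.71 -0.   -0.06]
[[-0.211 -0.075  0.026]
 [-0.209 -0.075  0.026]
 [-0.216 -0.074  0.027]
 [-0.219 -0.074  0.027]
 [-0.218 -0.073  0.027]
 [-0.214 -0.073  0.027]
 [-0.223 -0.073  0.028]
 [-0.221 -0.073  0.028]]
```

View pics/side4.png

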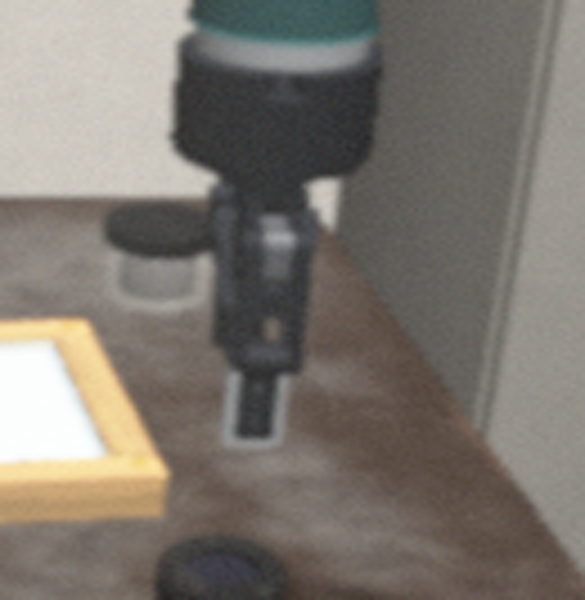

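```bash
python3 -m creep '0 0 9 0 0 0 -1;0 0 17 0 0 0 -1;0 0 17 0 0 0 -1;-8 0 17 0 0 0 -1;-16 0 17 0 0 0 -1;-23 0 17 0 0 0 -1;-30 0 17 0 0 0 -1;-36 0 17 0 0 0 -1;-42 0 17 0 0 0 -1;-48 0 17 0 0 0 -1;-54 0 17 0 0 0 -1;-60 0 17 0 0 0 -1;-66 0 17 0 0 0 -1;-72 0 17 0 0 0 -1;-72 0 17 0 0 0 -1'; cat > look.py <<'E'
from fit import *
import sys
where(G)
n=sys.argv[1]
for c in ('top','side'):
    p=optics.read_camera(c); f=p['frame']
    f=f[140:300,190:430] if c=='top' else f[150:310,220:440]
    cv2.imwrite(f'pics/{c}{n}.png',cv2.resize(f,None,fx=3,fy=3,interpolation=cv2.INTER_CUBIC))
E
python3 look.py 5
```

```text
time_s: 7.35
eef_pos: [0.4566, 0.215, -0.0285]
eef_rot: [-0.566, 3.088, -0.0]
wrist_force: [-0.6, 0.1, -0.5]
width: 1.001
t 7.35 guide xy [-0.1384 -0.1241] z -0.0285 yawrel -3.1412 tilt [0.0024 0.0004] F guide [-0.5  0.3 -0.5] w 1.0 j [ 0.31  0.31 -0.55  0.71 -0.   -0.05]
```

View pics/top5.png

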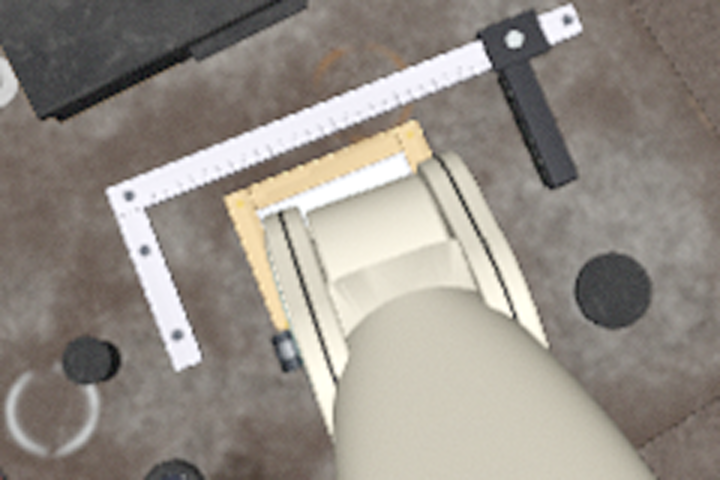

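View pics/side5.png

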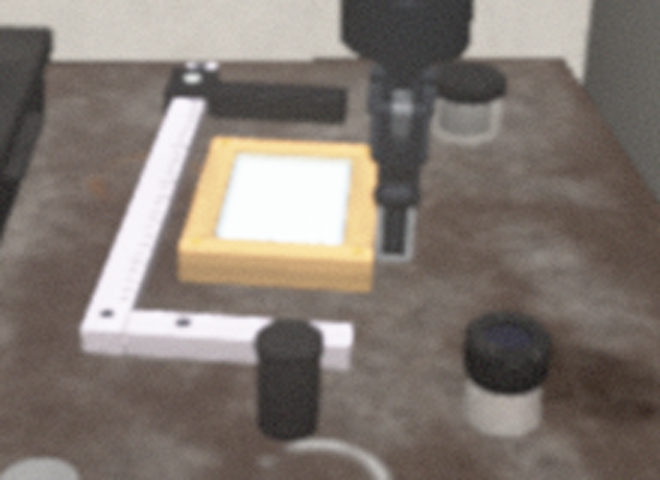

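```bash
python3 -m creep '-4 0 0 0 0 0 -1;-8 0 0 0 0 0 -1;-11 0 0 0 0 0 -1;-13 0 0 0 0 0 -1;-14 0 0 0 0 0 -1;-15 0 0 0 0 0 -1;-16 0 0 0 0 0 -1'; python3 look.py 6
```

```text
time_s: 8.15
eef_pos: [0.4694, 0.2202, -0.0289]
eef_rot: [0.567, -3.089, 0.0]
wrist_force: [-1.5, -1.4, -0.9]
width: 1.003
t 8.15 guide xy [-0.1246 -0.1238] z -0.0289 yawrel -3.141 tilt [-0.0005 -0.0002] F guide [-1.9 -0.7 -0.9] w 1.0 j [ 0.31  0.33 -0.51  0.73 -0.   -0.05]
```

View pics/top6.png

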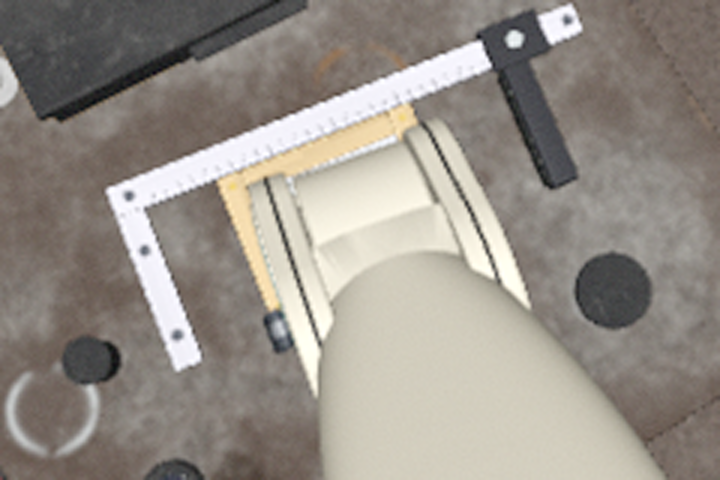

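```bash
python3 -m creep '-1 0 0 0 0 0 -1;-2 0 0 0 0 0 -1'; python3 -m creep '-1 0 0 0 0 0 -1;-1 0 0 0 0 0 -1'
```

```text
time_s: 8.45
eef_pos: [0.4714, 0.221, -0.0289]
eef_rot: [0.567, -3.09, -0.0]
wrist_force: [-4.9, -0.5, 0.1]
width: 0.998
time_s: 8.65
eef_pos: [0.4713, 0.221, -0.0289]
eef_rot: [0.567, -3.088, 0.0]
wrist_force: [-4.5, -1.4, 1.7]
width: 0.997
```

```bash
python3 -c "
from fit import *; where(G)"
```

```text
t 8.65 guide xy [-0.1225 -0.1237] z -0.0289 yawrel -3.141 tilt [-0.0021 -0.0007] F guide [-4.7  0.3  1.7] w 1.0 j [ 0.31  0.34 -0.51  0.73 -0.   -0.05]
```

```bash
python3 -m creep '-1 0 0 0 0 0 -1;-2 0 0 0 0 0 -1;-2 0 0 0 0 0 -1'; python3 -c "
from fit import *; where(G)"
```

```text
time_s: 8.95
eef_pos: [0.4712, 0.221, -0.029]
eef_rot: [0.566, -3.084, 0.002]
wrist_force: [-8.1, -3.9, 6.7]
width: 1.001
t 8.95 guide xy [-0.1226 -0.1237] z -0.029 yawrel -3.1411 tilt [-0.0055 -0.0022] F guide [-9.  -0.8  6.7] w 1.0 j [ 0.31  0.34 -0.5   0.73 -0.   -0.05]
```

```bash
python3 -m creep '10 0 0 0 0 0 -1;30 0 0 0 0 0 -1;30 0 -50 0 0 0 -1;30 0 -100 0 0 0 -1;30 0 -100 0 0 0 -1'; python3 - <<'E'
from fit import *
where(G); print(rowfor(G,-.064,-.228,.08,np.pi/2))
m=getmask('side','frame')
f,c=fit([m],[*fromgd(G,(-.055,-.115)),G[2]],FRAME); print(c,togd(G,f),f[2]-G[2])
E
```

```text
time_s: 9.45
eef_pos: [0.4542, 0.214, 0.0789]
eef_rot: [-0.564, 3.072, 0.004]
wrist_force: [1.7, 0.0, 0.2]
width: 0.997
t 9.45 guide xy [-0.141  -0.1241] z 0.0789 yawrel -3.1407 tilt [0.0172 0.0056] F guide [ 1.6 -0.6  0.2] w 1.0 j [ 0.31  0.15 -0.47  0.93  0.   -0.05]
[array([ -76.9, -103.9,    0.4]), np.float64(1.5717)]
0.028913019633651418 [-0.05729389 -0.13016882] 0.007042818274647256
```

```bash
python3 -m creep '-40 -50 0 0 0 0.15 0;-80 -100 0 0 0 0.6 0;-85 -104 0 0 0 1.57 0;-85 -104 0 0 0 1.57 0;-85 -104 0 0 0 1.57 0;-85 -104 0 0 0 1.57 0;-85 -104 0 0 0 1.57 0;-85 -104 0 0 0 1.57 0;-85 -104 0 0 0 1.57 0;-85 -104 0 0 0 1.57 0;-85 -104 0 0 0 1.57 0;-85 -104 0 0 0 1.57 0'; python3 look.py 7; python3 - <<'E'
from fit import *
print(rowfor(G,-.064,-.228,.03,np.pi/2))
E
```

```text
time_s: 10.75
eef_pos: [0.5619, 0.1443, 0.0696]
eef_rot: [-1.782, -2.586, 0.002]
wrist_force: [0.1, -0.5, -0.3]
width: 0.5
t 10.75 guide xy [-0.065  -0.2276] z 0.0696 yawrel 1.5725 tilt [-0.0018 -0.0002] F guide [-0.1 -0.5 -0.3] w 0.5 j [ 0.14  0.3  -0.29  0.98  0.    1.35]
[array([-0.4,  0.9, 40.1]), np.float64(0.0031)]
```

View pics/top7.png

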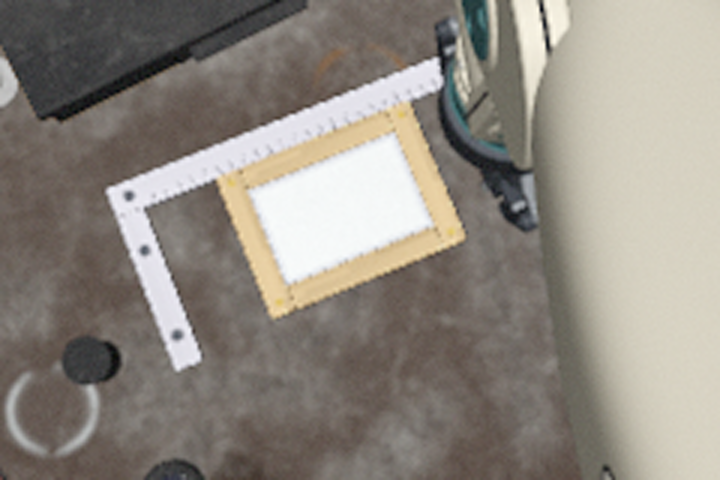

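View pics/side7.png

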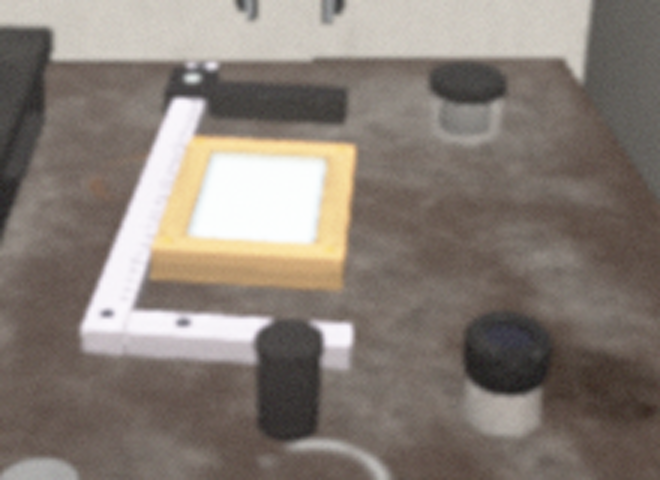

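```bash
python3 -m creep '-7 4 35 0 0 0 0;-7 4 73 0 0 0 0;-7 4 73 0 0 0 0;-7 4 73 0 0 0 0'; python3 - <<'E'
from fit import *
where(G)
p=optics.read_camera('side'); f=p['frame']; P,u,v=pts(p); a=np.array([togd(G,q[:2]) for q in P])
k=(np.abs(a[:,0]+.062)<.045)&(np.abs(a[:,1]+.23)<.015)&(P[:,2]>.003)
A=np.c_[a,P[:,2]][k]; print(A[np.argsort(A[:,2])[:12]].round(3)); print(A.min(0),A.max(0))
cv2.imwrite(f'pics/side8.png',cv2.resize(f[110:270,240:400],None,fx=4,fy=3.5,interpolation=cv2.INTER_CUBIC))
E
```

```text
time_s: 11.25
eef_pos: [0.5676, 0.1391, -0.0025]
eef_rot: [-1.781, -2.586, 0.003]
wrist_force: [0.6, 0.6, 1.4]
width: 0.501
t 11.25 guide xy [-0.0615 -0.2344] z -0.0025 yawrel 1.573 tilt [-0.0029 -0.0003] F guide [0.8 0.3 1.4] w 0.5 j [ 0.13  0.39 -0.35  0.84  0.    1.34]
[[-0.039 -0.225  0.026]
 [-0.041 -0.224  0.027]
 [-0.087 -0.224  0.027]
 [-0.085 -0.223  0.028]
 [-0.089 -0.222  0.029]
 [-0.041 -0.225  0.029]
 [-0.037 -0.225  0.029]
 [-0.035 -0.224  0.029]
 [-0.089 -0.226  0.029]
 [-0.039 -0.224  0.029]
 [-0.041 -0.227  0.03 ]
 [-0.085 -0.222  0.03 ]]
[-0.10699922 -0.244942    0.02625186] [-0.0170543  -0.21503475  0.37898363]
```

View pics/side8.png

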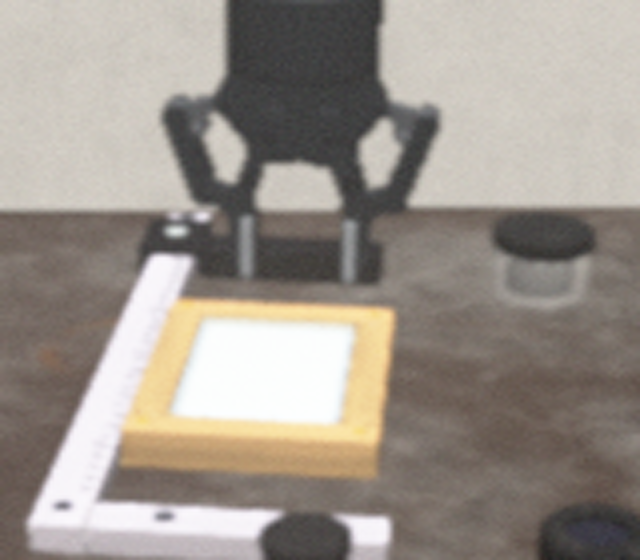

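```bash
python3 -m creep '0 0 10 0 0 0 0;0 0 18 0 0 0 0;0 0 18 0 0 0 0;7 0 18 0 0 0 0;13 0 18 0 0 0 0;18 0 18 0 0 0 0;23 0 18 0 0 0 0;28 0 18 0 0 0 0;33 0 18 0 0 0 0;38 0 18 0 0 0 0;43 0 18 0 0 0 0;48 0 18 0 0 0 0;53 0 18 0 0 0 0;58 0 18 0 0 0 0;62 0 18 0 0 0 0;62 0 18 0 0 0 0';  python3 look.py 9
```

```text
time_s: 12.9
eef_pos: [0.5468, 0.1982, -0.0196]
eef_rot: [-1.781, -2.587, -0.002]
wrist_force: [1.8, -2.7, 2.2]
width: 0.501
t 12.9 guide xy [-0.06   -0.1718] z -0.0196 yawrel 1.573 tilt [0.0003 0.0014] F guide [ 0.7 -3.2  2.2] w 0.5 j [ 0.24  0.41 -0.37  0.79  0.    1.44]
```

View pics/top9.png

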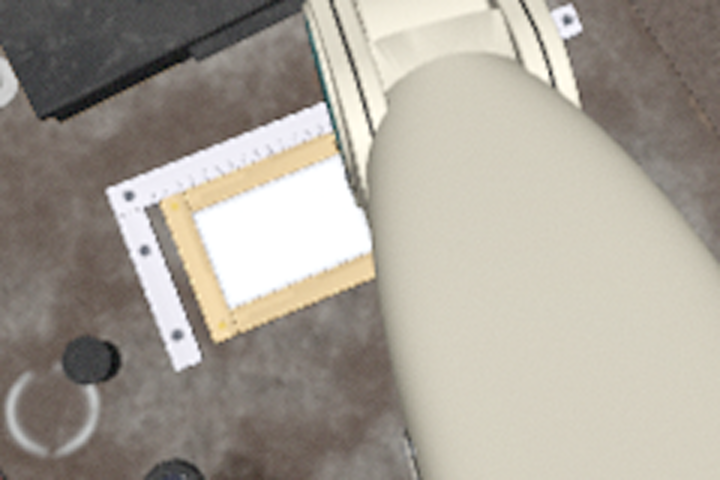

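View pics/side9.png

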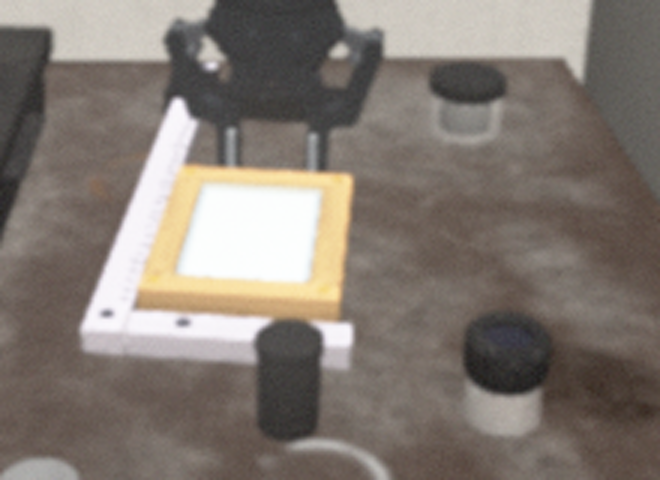

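```bash
python3 -m creep '4 0 0 0 0 0 0;7 0 0 0 0 0 0;9 0 0 0 0 0 0;10 0 0 0 0 0 0;10 0 0 0 0 0 0'; python3 -m creep '1 0 0 0 0 0 0;2 0 0 0 0 0 0;2 0 0 0 0 0 0';python3 -c "
from fit import *; where(G)"
```

```text
time_s: 13.5
eef_pos: [0.543, 0.2068, -0.0199]
eef_rot: [-1.782, -2.587, -0.0]
wrist_force: [0.3, -3.1, 2.6]
width: 0.5
time_s: 13.8
eef_pos: [0.5423, 0.2085, -0.0199]
eef_rot: [-1.782, -2.587, 0.0]
wrist_force: [0.8, -2.4, 1.2]
width: 0.502
t 13.8 guide xy [-0.0606 -0.1605] z -0.0199 yawrel 1.5724 tilt [-0.0004  0.0002] F guide [-0.1 -2.5  1.2] w 0.5 j [ 0.26  0.41 -0.37  0.79  0.    1.46]
```

```bash
python3 -m creep '1 0 0 0 0 0 0;2 0 0 0 0 0 0;2 0 0 0 0 0 0'; python3 -c "
from fit import *; where(G)";  python3 look.py 10
```

```text
time_s: 14.1
eef_pos: [0.5417, 0.21, -0.0199]
eef_rot: [1.783, 2.586, -0.001]
wrist_force: [1.6, -4.2, 0.7]
width: 0.499
t 14.1 guide xy [-0.0605 -0.1589] z -0.0199 yawrel 1.5722 tilt [-0.0001 -0.0007] F guide [ 0.1 -4.5  0.7] w 0.5 j [ 0.26  0.41 -0.37  0.79 -0.    1.47]
t 14.1 guide xy [-0.0605 -0.1589] z -0.0199 yawrel 1.5722 tilt [-0.0001 -0.0007] F guide [ 0.1 -4.5  0.7] w 0.5 j [ 0.26  0.41 -0.37  0.79 -0.    1.47]
```

View pics/top10.png

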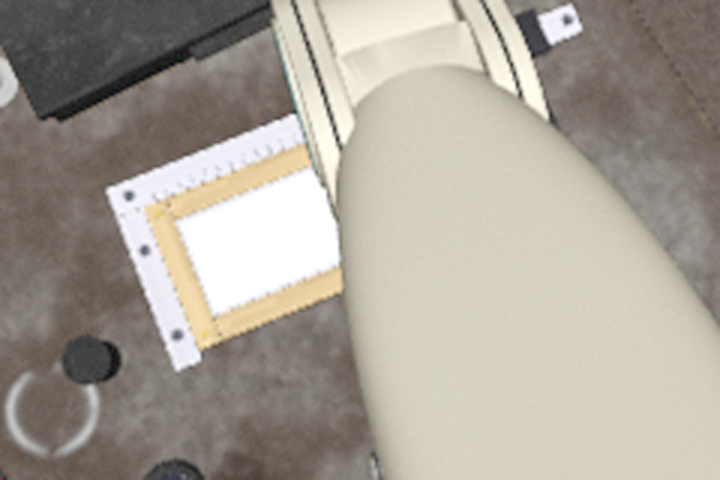

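```bash
python3 -m creep '1 0 0 0 0 0 0;2 0 0 0 0 0 0;3 0 0 0 0 0 0;3 0 0 0 0 0 0'; python3 -c "
from fit import *; where(G)"
```

```text
time_s: 14.6
eef_pos: [0.5415, 0.2099, -0.0198]
eef_rot: [1.782, 2.581, -0.008]
wrist_force: [3.3, -11.6, 1.9]
width: 0.501
t 14.6 guide xy [-0.0608 -0.1589] z -0.0198 yawrel 1.5706 tilt [ 0.0015 -0.0072] F guide [ -1.1 -12.    1.9] w 0.5 j [ 0.26  0.41 -0.37  0.79 -0.01  1.47]
```

```bash
python3 -m creep '-10 0 0 0 0 0 0;-28 0 0 0 0 0 0;-28 0 -50 0 0 0 1;-40 -30 -100 0 0 0 1;-90 -60 -100 0 0 0 1;-140 -80 -100 0 0 0 1;-140 -80 -100 0 0 0 1'; python3 look.py 11;  python3 - <<'E'
from fit import *
where(G)
for c in ('top','side'):
    m=getmask(c,'frame')
    f,s=fit([m],[*fromgd(G,(-.055,-.075)),G[2]],FRAME); print(c,round(s,3),togd(G,f).round(4),round(f[2]-G[2],4))
print(rowfor(G,-.05,-.33,.08,np.pi/2))
E
```

```text
time_s: 15.3
eef_pos: [0.5151, 0.0521, 0.0808]
eef_rot: [-1.785, -2.584, -0.004]
wrist_force: [0.1, -0.0, -0.7]
width: 0.001
t 15.3 guide xy [-0.1415 -0.2972] z 0.0808 yawrel 1.5703 tilt [0.0004 0.0024] F guide [ 0.1 -0.  -0.7] w 0.0 j [-0.03  0.19 -0.42  0.96  0.    1.18]
t 15.4 guide xy [-0.141  -0.2965] z 0.0803 yawrel 1.5692 tilt [-0.0003  0.0028] F guide [0.4 0.7 0.2] w 0.0 j [-0.02  0.19 -0.42  0.96  0.    1.19]
top 0.025 [-0.056  -0.0754] -0.0014
side 0.155 [-0.057  -0.0968] 0.0109
[array([-35.7,  89.8,  -0.1]), np.float64(0.0028)]
```

View pics/top11.png

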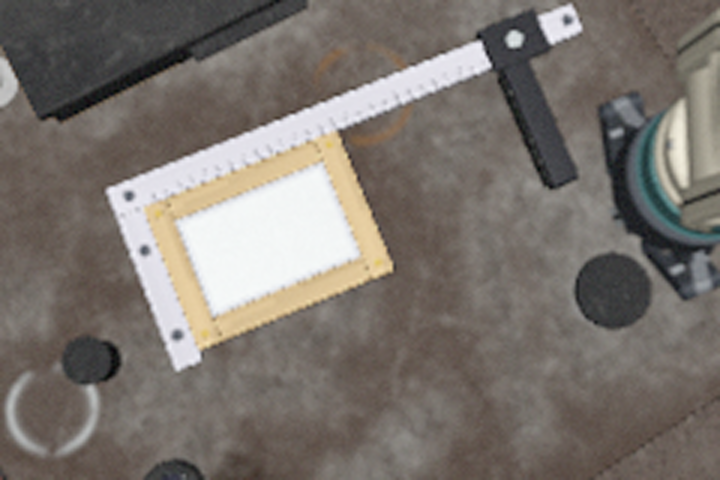

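View pics/side11.png

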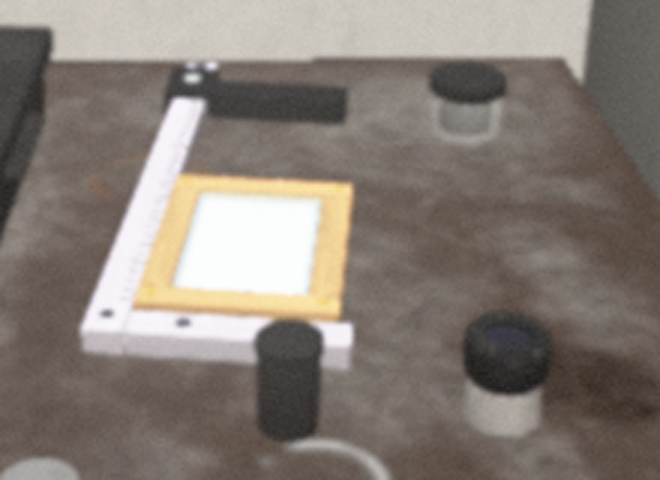

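```bash
python3 -m creep '50 -24 0 0 0 0 1;100 -24 0 0 0 0 1;150 -24 0 0 0 0 1;200 -24 0 0 0 0 1;218 -24 20 0 0 0 1;218 -24 60 0 0 0 1;218 -24 75 0 0 0 1;218 -24 75 0 0 0 1';python3 - <<'E'
from fit import *
where(G)
p=optics.read_camera('side'); f=p['frame']; P,u,v=pts(p); a=np.array([togd(G,q[:2]) for q in P])
k=(np.abs(a[:,0]+.165)<.045)&(np.abs(a[:,1]+.075)<.02)&(P[:,2]>.003)&(a[:,0]<-.12)
A=np.c_[a,P[:,2]][k]; print(A[np.argsort(A[:,2])[:10]].round(3))
for z in(.03,.04,.06,.08,.1,.12): 
    q=A[abs(A[:,2]-z)<.006]; print(z,len(q), q.min(0).round(3) if len(q) else '',q.max(0).round(3) if len(q) else '')
cv2.imwrite(f'pics/side12.png',cv2.resize(f[110:310,240:430],None,fx=4,fy=3,interpolation=cv2.INTER_CUBIC))
E
```

```text
time_s: 16.4
eef_pos: [0.4121, 0.2493, 0.0025]
eef_rot: [-1.776, -2.586, 0.008]
wrist_force: [0.3, 0.2, 0.7]
width: -0.002
t 16.4 guide xy [-0.1678 -0.0762] z 0.0025 yawrel 1.5753 tilt [-0.0064 -0.0018] F guide [0.3 0.1 0.7] w -0.0 j [ 0.41  0.23 -0.56  0.78  0.    1.61]
[[-0.172 -0.068  0.029]
 [-0.162 -0.069  0.03 ]
 [-0.162 -0.072  0.03 ]
 [-0.173 -0.066  0.03 ]
 [-0.17  -0.065  0.031]
 [-0.173 -0.067  0.032]
 [-0.162 -0.072  0.032]
 [-0.168 -0.065  0.032]
 [-0.165 -0.065  0.032]
 [-0.17  -0.065  0.032]]
0.03 25 [-0.175 -0.072  0.029] [-0.158 -0.063  0.036]
0.04 96 [-0.181 -0.071  0.034] [-0.156 -0.061  0.046]
0.06 115 [-0.182 -0.082  0.054] [-0.155 -0.062  0.066]
0.08 309 [-0.205 -0.088  0.074] [-0.131 -0.059  0.086]
0.1 263 [-0.21  -0.089  0.094] [-0.12  -0.056  0.106]
0.12 337 [-0.209 -0.077  0.114] [-0.12  -0.055  0.126]
```

View pics/side12.png

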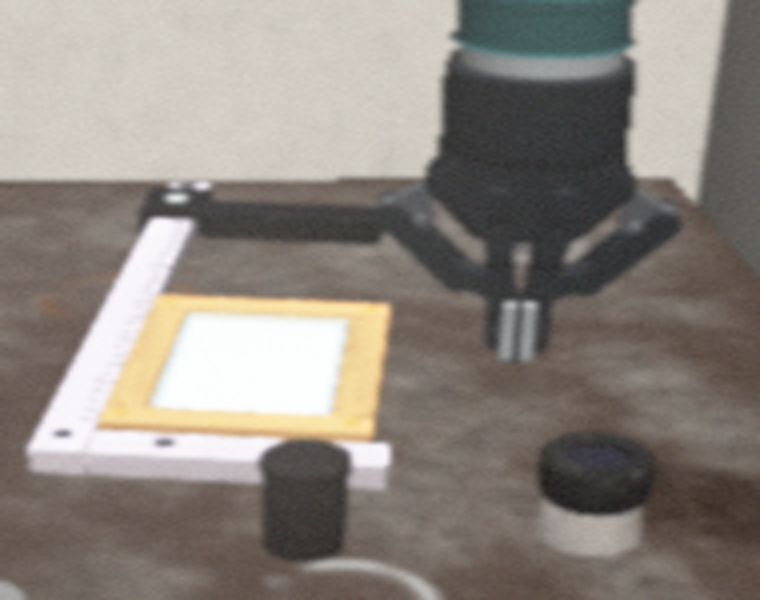

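```bash
python3 -m creep '0 0 12 0 0 0 1;0 0 22 0 0 0 1;0 10 22 0 0 0 1;0 20 22 0 0 0 1;0 30 22 0 0 0 1;0 36 22 0 0 0 1;0 37 22 0 0 0 1'; python3 -m creep '0 2 0 0 0 0 1;0 4 0 0 0 0 1;0 4 0 0 0 0 1';python3 -c "
from fit import *; where(G)"
```

```text
time_s: 17.15
eef_pos: [0.4521, 0.2627, -0.0163]
eef_rot: [1.783, 2.586, 0.002]
wrist_force: [-0.5, 0.2, 0.2]
width: 0.001
time_s: 17.45
eef_pos: [0.4525, 0.2629, -0.0171]
eef_rot: [-1.782, -2.586, 0.004]
wrist_force: [-3.9, -1.4, 3.6]
width: -0.0
t 17.45 guide xy [-0.1253 -0.0778] z -0.0171 yawrel 1.5724 tilt [-0.0028 -0.0012] F guide [-4.2  0.   3.6] w -0.0 j [ 0.4   0.32 -0.49  0.76 -0.    1.61]
```

```bash
python3 -m creep '0 2 0 0 0 0 1;0 4 0 0 0 0 1;0 4 0 0 0 0 1';python3 -c "
from fit import *; where(G)"
```

```text
time_s: 17.75
eef_pos: [0.4528, 0.263, -0.0177]
eef_rot: [-1.779, -2.583, 0.012]
wrist_force: [-9.2, -4.2, 7.7]
width: -0.002
t 17.75 guide xy [-0.1249 -0.0778] z -0.0177 yawrel 1.5725 tilt [-0.0088 -0.0035] F guide [-10.1  -0.7   7.7] w -0.0 j [ 0.4   0.33 -0.49  0.77  0.    1.61]
```

```bash
python3 -m creep '0 -15 0 0 0 0 1;0 -40 0 0 0 0 1;0 -40 -50 0 0 0 1;0 -40 -90 0 0 0 1;-50 -40 -90 0 0 0 1;-100 -20 -90 0 0 0 1;-150 30 -90 0 0 0 1;-200 60 -90 0 0 0 1;-240 70 -90 0 0 0 1;-257 76 -90 0 0 0 1;-257 76 -90 0 0 0 1;-257 76 -90 0 0 0 1'; python3 - <<'E'
from fit import *
where(G)
print(rowfor(G,-.045,-.332,.0,np.pi/2))
E
python3 look.py 13
```

```text
time_s: 18.95
eef_pos: [0.6212, 0.0511, 0.0731]
eef_rot: [1.785, 2.585, 0.001]
wrist_force: [-0.3, -0.5, -0.6]
width: -0.002
t 18.95 guide xy [-0.0426 -0.3357] z 0.0731 yawrel 1.5706 tilt [0.0007 0.0004] F guide [-0.5 -0.3 -0.6] w -0.0 j [-0.02  0.37 -0.19  1.01  0.    1.19]
[array([ 3.7, -2.5, 73.1]), np.float64(-0.0002)]
t 18.95 guide xy [-0.0426 -0.3357] z 0.0731 yawrel 1.5706 tilt [0.0007 0.0004] F guide [-0.5 -0.3 -0.6] w -0.0 j [-0.02  0.37 -0.19  1.01  0.    1.19]
```

View pics/side13.png

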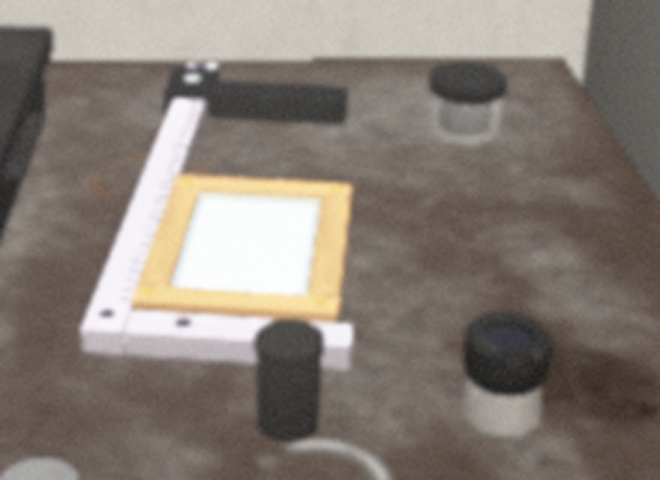

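View pics/top13.png

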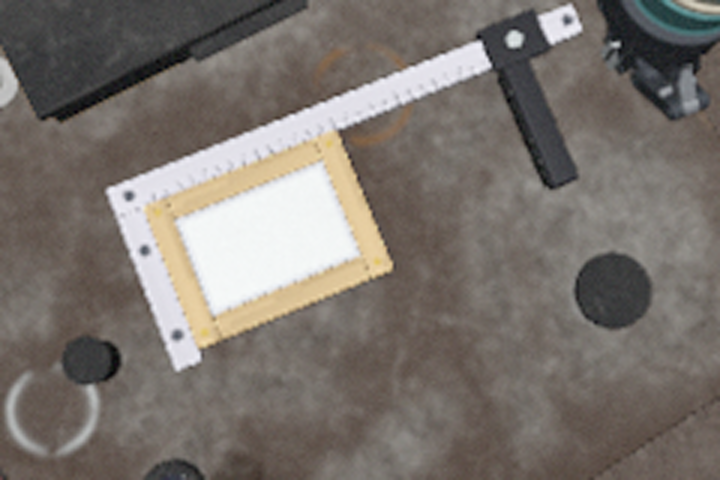

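```bash
python3 -m creep '2 -2 45 0 0 0 1;2 -2 75 0 0 0 1;2 -2 85 0 0 0 1;2 -2 90 0 0 0 1;2 -2 90 0 0 0 1'; python3 -m creep '6 0 0 0 0 0 1;12 0 0 0 0 0 1;18 0 0 0 0 0 1;23 0 0 0 0 0 1;28 0 0 0 0 0 1;33 0 0 0 0 0 1;38 0 0 0 0 0 1;38 0 0 0 0 0 1'; python3 look.py 14
```

```text
time_s: 19.55
eef_pos: [0.6179, 0.0537, -0.0163]
eef_rot: [1.781, 2.587, 0.0]
wrist_force: [-0.1, 0.2, 0.0]
width: -0.004
time_s: 20.35
eef_pos: [0.6042, 0.0893, -0.0167]
eef_rot: [-1.782, -2.587, -0.001]
wrist_force: [0.7, -0.1, 0.1]
width: 0.005
t 20.35 guide xy [-0.0449 -0.2939] z -0.0167 yawrel 1.573 tilt [0.0002 0.0008] F guide [ 0.6 -0.4  0.1] w 0.0 j [ 0.04  0.45 -0.3   0.83  0.    1.25]
```

View pics/side14.png

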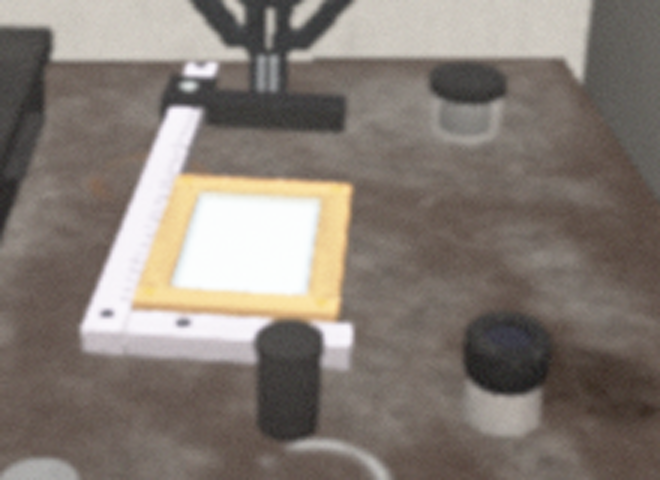

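View pics/top14.png

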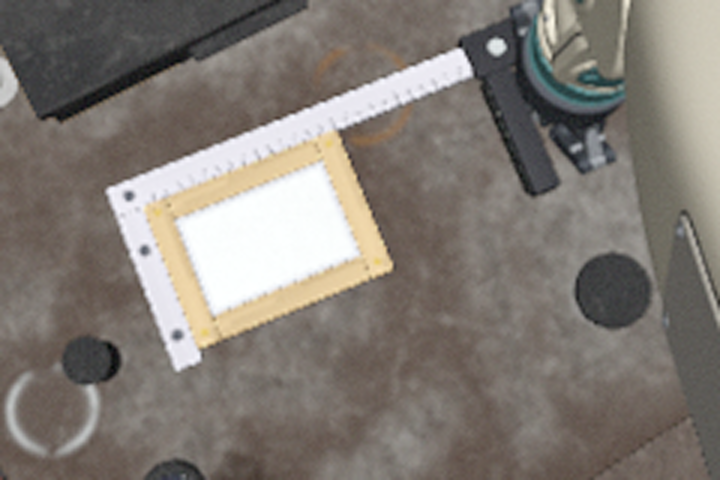

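```bash
python3 -m creep '5 0 0 0 0 0 1;11 0 0 0 0 0 1;17 0 0 0 0 0 1;23 0 0 0 0 0 1;29 0 0 0 0 0 1;35 0 0 0 0 0 1;41 0 0 0 0 0 1;47 0 0 0 0 0 1;53 0 0 0 0 0 1;59 0 0 0 0 0 1;65 0 0 0 0 0 1;71 0 0 0 0 0 1;77 0 0 0 0 0 1;82 0 0 0 0 0 1;87 0 0 0 0 0 1;91 0 0 0 0 0 1;95 0 0 0 0 0 1;98 0 0 0 0 0 1;100 0 0 0 0 0 1;100 0 0 0 0 0 1'; python3 look.py 15
```

```text
time_s: 22.45
eef_pos: [0.5685, 0.1825, -0.0167]
eef_rot: [-1.782, -2.587, -0.001]
wrist_force: [-0.5, -1.6, -1.0]
width: 0.001
t 22.45 guide xy [-0.0453 -0.1941] z -0.0167 yawrel 1.5727 tilt [-0.0002  0.0009] F guide [-1.  -1.3 -1. ] w 0.0 j [ 0.2   0.43 -0.33  0.81  0.    1.41]
```

View pics/side15.png

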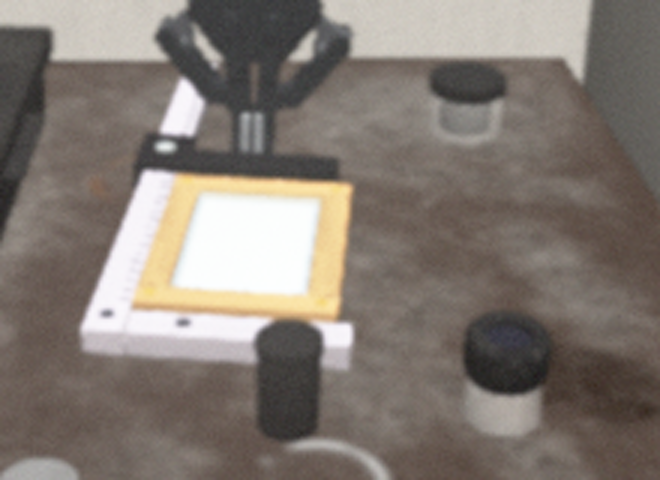

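View pics/top15.png

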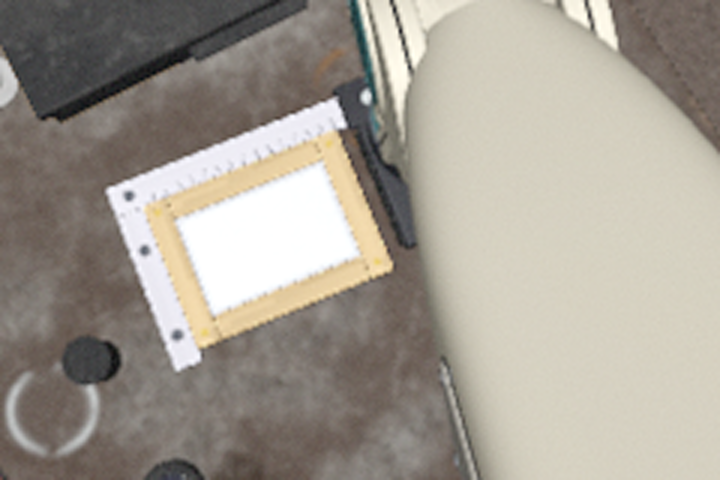

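```bash
python3 -m creep '2 0 0 0 0 0 1;4 0 0 0 0 0 1;6 0 0 0 0 0 1;7 0 0 0 0 0 1;7 0 0 0 0 0 1'; python3 -m creep '1 0 0 0 0 0 1;2 0 0 0 0 0 1;2 0 0 0 0 0 1'; python3 -m creep '1 0 0 0 0 0 1;2 0 0 0 0 0 1;2 0 0 0 0 0 1';python3 -c "
from fit import *; where(G)"
```

```text
time_s: 23.05
eef_pos: [0.5664, 0.1888, -0.0166]
eef_rot: [1.782, 2.587, 0.001]
wrist_force: [1.6, -0.1, 1.0]
width: 0.002
time_s: 23.35
eef_pos: [0.5658, 0.1905, -0.0166]
eef_rot: [1.782, 2.586, 0.0]
wrist_force: [0.9, -2.0, 2.4]
width: -0.0
time_s: 23.65
eef_pos: [0.5658, 0.1905, -0.0165]
eef_rot: [1.782, 2.583, -0.004]
wrist_force: [2.1, -8.3, 1.8]
width: -0.001
t 23.65 guide xy [-0.045  -0.1857] z -0.0165 yawrel 1.5713 tilt [ 0.0019 -0.0041] F guide [-1.  -8.6  1.8] w -0.0 j [ 0.22  0.43 -0.33  0.81 -0.    1.43]
```

```bash
python3 -m creep '1 0 0 0 0 0 1;1 0 0 0 0 0 1;-8 0 0 0 0 0 1;-30 0 0 0 0 0 1;-40 0 -50 0 0 0 1;-60 0 -100 0 0 0 1;-110 0 -140 0 0 0 1;-160 0 -140 0 0 0 1;-210 0 -140 0 0 0 1;-210 0 -140 0 0 0 1'; python3 look.py 16; python3 - <<'E'
from fit import *
from scipy.optimize import minimize_scalar
ms=[getmask('top',t) for t in('frame','guide','stop')]
ig=[cv2.dilate(ms[2][1],np.ones((5,5)))>0]
g,c=fit([ms[1]],G,GUIDE,ig); f,s=fit([ms[0]],[*fromgd(G,(-.055,-.075)),G[2]],FRAME)
print('guide',g.round(4),c,'frame in refit guide',togd(g,f).round(4),round(f[2]-g[2],4),'in G',togd(G,f).round(4),round(f[2]-G[2],4),s)
for q in(g,G): print(minimize_scalar(lambda v:np.abs(ren(ms[2][0],q,stopb(v),0)-ms[2][1]).sum(),bounds=(.1,.2),method='bounded').x)
for t,h in(('film_can_2',.051),('loupe',.048),('lens_case',.042)):
    p,m=getmask('top',t); print(t,np.round(np.hstack(rect(p,m>0,h)),1))
where(G)
E
```

```text
time_s: 24.65
eef_pos: [0.6416, -0.0075, 0.124]
eef_rot: [1.786, 2.582, 0.003]
wrist_force: [-0.4, 0.3, -0.5]
width: 0.002
t 24.65 guide xy [-0.0444 -0.3977] z 0.124 yawrel 1.5686 tilt [0.0028 0.0006] F guide [-0.2  0.4 -0.5] w 0.0 j [-0.11  0.35 -0.1   1.12  0.    1.1 ]
guide [0.5415 0.3804 0.3635] 0.10887130124777183 frame in refit guide [-0.0548 -0.0755] -0.0007 in G [-0.0552 -0.0751] 0.0003 0.019617539323421675
0.13654940893792136
0.1370249767888741
film_can_2 [431.6 408.9  38.9  28.3  88.4]
loupe [344.9 352.9  42.3  41.5  89.4]
lens_case [471.2  50.1  54.7  50.   88.4]
t 25.45 guide xy [-0.045  -0.3935] z 0.1233 yawrel 1.5725 tilt [0.0001 0.    ] F guide [ 0.2  0.4 -0.1] w 0.0 j [-0.11  0.35 -0.1   1.12  0.    1.1 ]
```

View pics/top16.png

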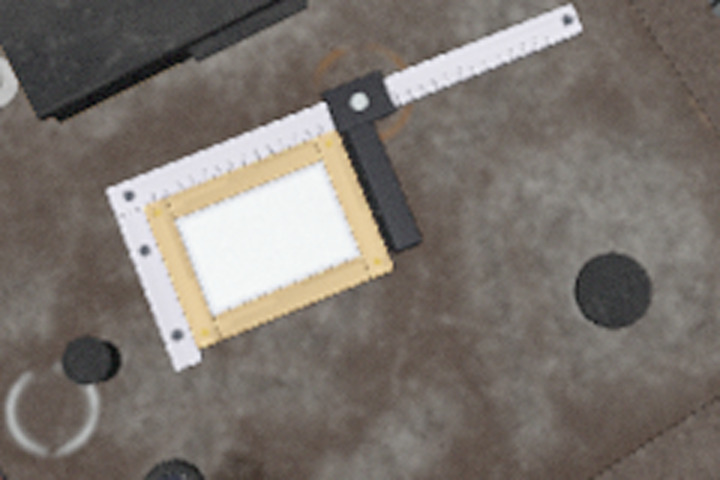

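View pics/side16.png

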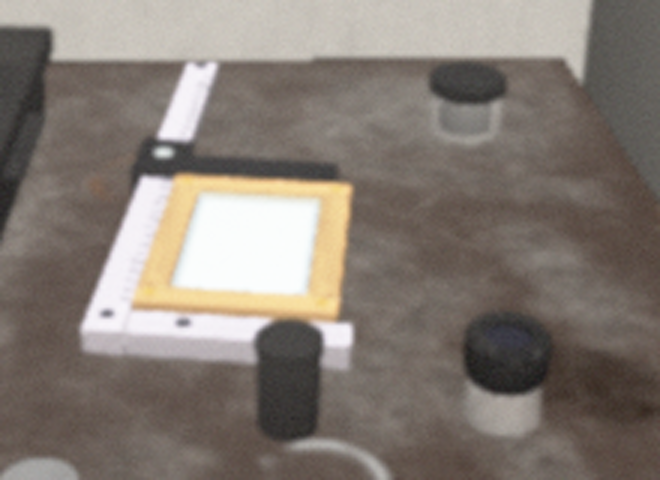

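```bash
python3 - <<'E'
from fit import *
fs=[optics.read_camera('top') for _ in range(4)]
f=np.mean([q['frame'].astype(float) for q in fs],0); p=fs[0]
cv2.imwrite('pics/zoom1.png',cv2.resize(f[160:235,285:340].astype(np.uint8),None,fx=10,fy=8,interpolation=cv2.INTER_NEAREST))
# profile along guide y at x=-.05,-.08,-.02 at height .022
g=f.mean(2)
for x in(-.03,-.055,-.08):
    ys=np.arange(-.185,-.130,.002)
    uv=np.array([proj(p,np.r_[fromgd(G,(x,y)),.022])[0] for y in ys]).astype(np.float32)
    s=cv2.remap(g.astype(np.float32),uv[:,:1],uv[:,1:],cv2.INTER_LINEAR)[:,0]
    print(x,[(round(float(y)*1000),int(v)) for y,v in zip(ys,s)])
for t in('stop','stop_pad'):
    for q in spotter.masks_of(fs[-1],t)[:1]:
        uv=np.argwhere(q['pixels'])[:,::-1]; w=onplane(p,uv,.022); a=np.array([togd(G,z[:2]) for z in w]); k=a[:,0]<-.01
        print(t,q['score'],len(uv),np.percentile(a[k,1],[2,50,98]).round(4),np.percentile(a[k,0],[2,50,98]).round(4))
E
```

```text
-0.03 [(-185, 108), (-183, 108), (-181, 107), (-179, 106), (-177, 93), (-175, 74), (-173, 66), (-171, 68), (-169, 68), (-167, 70), (-165, 71), (-163, 72), (-161, 72), (-159, 72), (-157, 65), (-155, 52), (-153, 41), (-151, 48), (-149, 114), (-147, 173), (-145, 185), (-143, 190), (-141, 195), (-139, 195), (-137, 194), (-135, 192), (-133, 193), (-131, 205)]
-0.055 [(-185, 96), (-183, 92), (-181, 91), (-179, 92), (-177, 78), (-175, 67), (-173, 70), (-171, 71), (-169, 72), (-167, 72), (-165, 72), (-163, 73), (-161, 74), (-159, 76), (-157, 66), (-155, 50), (-153, 43), (-151, 62), (-149, 127), (-147, 174), (-145, 185), (-143, 191), (-141, 196), (-139, 196), (-137, 195), (-135, 193), (-133, 195), (-131, 212)]
-0.08 [(-185, 94), (-183, 92), (-181, 90), (-179, 89), (-177, 74), (-175, 63), (-173, 68), (-171, 73), (-169, 74), (-167, 74), (-165, 75), (-163, 77), (-161, 77), (-159, 78), (-157, 72), (-155, 50), (-153, 39), (-151, 56), (-149, 136), (-147, 186), (-145, 195), (-143, 197), (-141, 198), (-139, 198), (-137, 196), (-135, 194), (-133, 189), (-131, 198)]
stop 0.91 801 [-0.1759 -0.1642 -0.1527] [-0.0997 -0.0573 -0.0119]
```

View pics/zoom1.png

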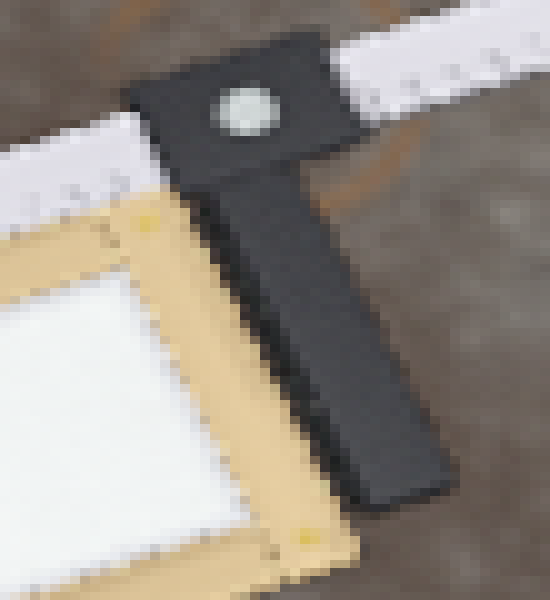

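```bash
python3 - <<'E'
from fit import *
fs=[optics.read_camera('top') for _ in range(2)]
f=np.mean([q['frame'].astype(float) for q in fs],0); p=fs[0]; g=f.mean(2)
for x in(.004,.008,.018):
    ys=np.arange(-.205,-.138,.002)
    uv=np.array([proj(p,np.r_[fromgd(G,(x,y)),.024])[0] for y in ys]).astype(np.float32)
    s=cv2.remap(g.astype(np.float32),uv[:,:1],uv[:,1:],cv2.INTER_LINEAR)[:,0]
    print(x,[(round(float(y)*1000),int(v)) for y,v in zip(ys,s)])
p=optics.read_camera('side'); g=p['frame'].astype(float).mean(2)
for x in(-.03,-.055,-.08):
    ys=np.arange(-.19,-.130,.002)
    uv=np.array([proj(p,np.r_[fromgd(G,(x,y)),.022])[0] for y in ys]).astype(np.float32)
    s=cv2.remap(g.astype(np.float32),uv[:,:1],uv[:,1:],cv2.INTER_LINEAR)[:,0]
    print('side',x,[(round(float(y)*1000),int(v)) for y,v in zip(ys,s)])
print(rowfor(G,-.045,-.205,.05))
E
```

```text
0.004 [(-205, 220), (-203, 224), (-201, 220), (-199, 199), (-197, 213), (-195, 183), (-193, 103), (-191, 66), (-189, 69), (-187, 68), (-185, 70), (-183, 69), (-181, 69), (-179, 66), (-177, 83), (-175, 100), (-173, 118), (-171, 134), (-169, 104), (-167, 65), (-165, 65), (-163, 69), (-161, 70), (-159, 69), (-157, 70), (-155, 71), (-153, 68), (-151, 66), (-149, 123), (-147, 205), (-145, 226), (-143, 225), (-141, 220), (-139, 209)]
0.008 [(-205, 226), (-203, 226), (-201, 227), (-199, 222), (-197, 214), (-195, 176), (-193, 106), (-191, 64), (-189, 68), (-187, 69), (-185, 68), (-183, 67), (-181, 64), (-179, 91), (-177, 165), (-175, 209), (-173, 211), (-171, 216), (-169, 212), (-167, 165), (-165, 101), (-163, 68), (-161, 67), (-159, 69), (-157, 68), (-155, 69), (-153, 67), (-151, 74), (-149, 125), (-147, 215), (-145, 227), (-143, 227), (-141, 226), (-139, 226)]
0.018 [(-205, 227), (-203, 222), (-201, 218), (-199, 213), (-197, 202), (-195, 153), (-193, 83), (-191, 64), (-189, 68), (-187, 68), (-185, 67), (-183, 67), (-181, 66), (-179, 63), (-177, 72), (-175, 71), (-173, 67), (-171, 85), (-16
[... 691 characters left out ...]
6, 104), (-174, 96), (-172, 87), (-170, 78), (-168, 71), (-166, 70), (-164, 72), (-162, 72), (-160, 72), (-158, 72), (-156, 73), (-154, 75), (-152, 77), (-150, 86), (-148, 111), (-146, 136), (-144, 164), (-142, 187), (-140, 198), (-138, 207), (-136, 208), (-134, 208), (-132, 204)]
side -0.08 [(-190, 106), (-188, 105), (-186, 106), (-184, 108), (-182, 109), (-180, 109), (-178, 104), (-176, 98), (-174, 91), (-172, 84), (-170, 78), (-168, 72), (-166, 68), (-164, 68), (-162, 68), (-160, 67), (-158, 65), (-156, 67), (-154, 69), (-152, 81), (-150, 93), (-148, 119), (-146, 146), (-144, 171), (-142, 191), (-140, 202), (-138, 207), (-136, 209), (-134, 208), (-132, 206)]
[array([188.8,   0.3,  73.2])]
```

```bash
python3 - <<'E'
from fit import *
p=np.load('p_top.npy',allow_pickle=True).item(); g=p['frame'].astype(float).mean(2)
for x,z in((.018,.024),(-.03,.023),(-.055,.023),(-.08,.023),(-.055,.01)):
    ys=np.arange(-.330,-.258,.002)
    uv=np.array([proj(p,np.r_[fromgd(G,(x,y)),z])[0] for y in ys]).astype(np.float32)
    s=cv2.remap(g.astype(np.float32),uv[:,:1],uv[:,1:],cv2.INTER_LINEAR)[:,0]
    print(x,z,[(round(float(y)*1000),int(v)) for y,v in zip(ys,s)])
f=p['frame'][140:200,345:395]
cv2.imwrite('pics/zoom2.png',cv2.resize(f,None,fx=10,fy=9,interpolation=cv2.INTER_NEAREST))
E
```

```text
0.018 0.024 [(-330, 229), (-328, 228), (-326, 229), (-324, 231), (-322, 235), (-320, 235), (-318, 201), (-316, 137), (-314, 71), (-312, 67), (-310, 70), (-308, 71), (-306, 69), (-304, 68), (-302, 67), (-300, 62), (-298, 65), (-296, 94), (-294, 105), (-292, 84), (-290, 68), (-288, 69), (-286, 70), (-284, 70), (-282, 71), (-280, 74), (-278, 73), (-276, 71), (-274, 66), (-272, 122), (-270, 191), (-268, 228), (-266, 231), (-264, 233), (-262, 235), (-260, 235)]
-0.03 0.023 [(-330, 122), (-328, 125), (-326, 127), (-324, 129), (-322, 132), (-320, 132), (-318, 130), (-316, 129), (-314, 126), (-312, 123), (-310, 119), (-308, 118), (-306, 118), (-304, 124), (-302, 126), (-300, 118), (-298, 95), (-296, 69), (-294, 71), (-292, 70), (-290, 72), (-288, 74), (-286, 75), (-284, 77), (-282, 75), (-280, 74), (-278, 55), (-276, 41), (-274, 28), (-272, 39), (-270, 102), (-268, 125), (-266, 128), (-264, 127), (-262, 127), (-260, 124)]
-0.055 0.023 [(-330, 107), (-328, 104), (-326, 109), (-324, 109), (-322, 110), (-320, 110), (-318, 110), (-316, 113), (-314, 114), (-312, 113), (-310, 115), (-308, 114), (-
[... 528 characters left out ...]
 (-296, 77), (-294, 71), (-292, 73), (-290, 76), (-288, 77), (-286, 76), (-284, 80), (-282, 82), (-280, 73), (-278, 71), (-276, 68), (-274, 53), (-272, 46), (-270, 112), (-268, 138), (-266, 139), (-264, 135), (-262, 132), (-260, 133)]
-0.055 0.01 [(-330, 111), (-328, 111), (-326, 113), (-324, 113), (-322, 112), (-320, 112), (-318, 114), (-316, 114), (-314, 116), (-312, 114), (-310, 115), (-308, 116), (-306, 116), (-304, 112), (-302, 92), (-300, 77), (-298, 74), (-296, 73), (-294, 73), (-292, 72), (-290, 77), (-288, 78), (-286, 79), (-284, 81), (-282, 74), (-280, 56), (-278, 49), (-276, 36), (-274, 69), (-272, 107), (-270, 122), (-268, 122), (-266, 117), (-264, 116), (-262, 117), (-260, 117)]
```

View pics/zoom2.png

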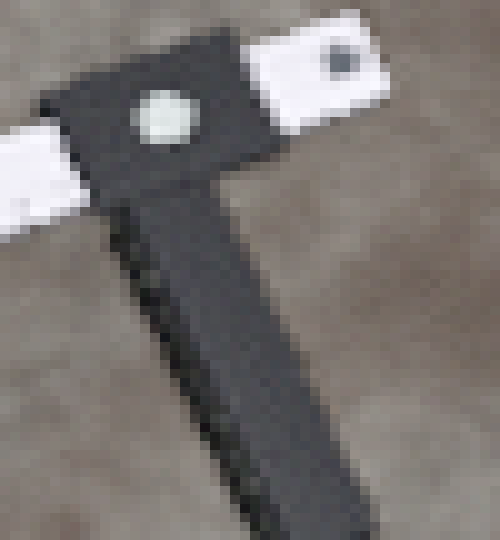

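```bash
python3 -m creep '50 0 0 0 0 0 1;100 0 0 0 0 0 1;150 0 0 0 0 0 1;178 0 20 0 0 0 1;178 0 70 0 0 0 1;178 0 115 0 0 0 1;178 0 135 0 0 0 1;178 0 140 0 0 0 1;178 0 140 0 0 0 1;186 0 140 0 0 0 1;194 0 140 0 0 0 1;200 0 140 0 0 0 1;204 0 140 0 0 0 1;206 0 140 0 0 0 1;207 0 140 0 0 0 1;207 0 140 0 0 0 1'; python3 -c "
from fit import *; where(G)"
```

```text
time_s: 27.5
eef_pos: [0.5658, 0.1895, -0.0167]
eef_rot: [1.782, 2.587, -0.0]
wrist_force: [-0.3, -0.5, 0.3]
width: 0.003
t 27.5 guide xy [-0.0453 -0.1866] z -0.0167 yawrel 1.5725 tilt [ 0.0001 -0.0001] F guide [-0.5 -0.3  0.3] w 0.0 j [ 0.22  0.43 -0.33  0.81 -0.    1.42]
```

```bash
python3 -m creep '1 0 0 0 0 0 1;1 0 0 0 0 0 1'; python3 -m creep '1 0 0 0 0 0 1;2 0 0 0 0 0 1;2 0 0 0 0 0 1'; python3 -m creep '1 0 0 0 0 0 1;2 0 0 0 0 0 1;3 0 0 0 0 0 1;3 0 0 0 0 0 1'; python3 -c "
from fit import *; where(G)"
```

```text
time_s: 27.7
eef_pos: [0.5655, 0.1903, -0.0169]
eef_rot: [-1.783, -2.587, 0.0]
wrist_force: [-0.4, -0.2, 0.4]
width: -0.002
time_s: 28.0
eef_pos: [0.5654, 0.1903, -0.0168]
eef_rot: [1.782, 2.583, -0.004]
wrist_force: [1.7, -6.3, 0.1]
width: 0.001
time_s: 28.4
eef_pos: [0.5654, 0.1904, -0.0167]
eef_rot: [1.781, 2.577, -0.01]
wrist_force: [4.6, -11.5, -0.3]
width: -0.002
t 28.4 guide xy [-0.0454 -0.1857] z -0.0167 yawrel 1.5696 tilt [ 0.0032 -0.0103] F guide [  0.2 -12.4  -0.3] w -0.0 j [ 0.22  0.43 -0.33  0.81 -0.01  1.43]
```

```bash
python3 -m creep '-12 0 0 0 0 0 1;-35 0 0 0 0 0 1;-45 0 -50 0 0 0 1;-60 0 -100 0 0 0 1;-110 0 -140 0 0 0 1;-160 0 -140 0 0 0 1;-200 0 -140 0 0 0 1;-200 0 -140 0 0 0 1;-200 0 -140 0 0 0 1;-200 0 -140 0 0 0 1'; python3 look.py 17; python3 - <<'E'
from fit import *
from scipy.optimize import minimize_scalar
m=getmask('top','frame'); s=getmask('top','stop')
f,c=fit([m],[*fromgd(G,(-.055,-.075)),G[2]],FRAME); print(togd(G,f).round(4),round(f[2]-G[2],4),c)
print(minimize_scalar(lambda v:np.abs(ren(s[0],G,stopb(v),0)-s[1]).sum(),bounds=(.1,.2),method='bounded').x)
E
```

```text
time_s: 29.4
eef_pos: [0.6339, 0.0091, 0.1225]
eef_rot: [-1.781, -2.585, -0.0]
wrist_force: [-0.5, 0.4, -1.2]
width: -0.002
t 29.4 guide xy [-0.0456 -0.3794] z 0.1225 yawrel 1.5727 tilt [-0.0018  0.0015] F guide [-0.4  0.5 -1.2] w -0.0 j [-0.09  0.34 -0.11  1.12  0.    1.12]
[-0.0552 -0.0751] 0.0007 0.02100087471951928
0.13742986228879955
```

View pics/top17.png

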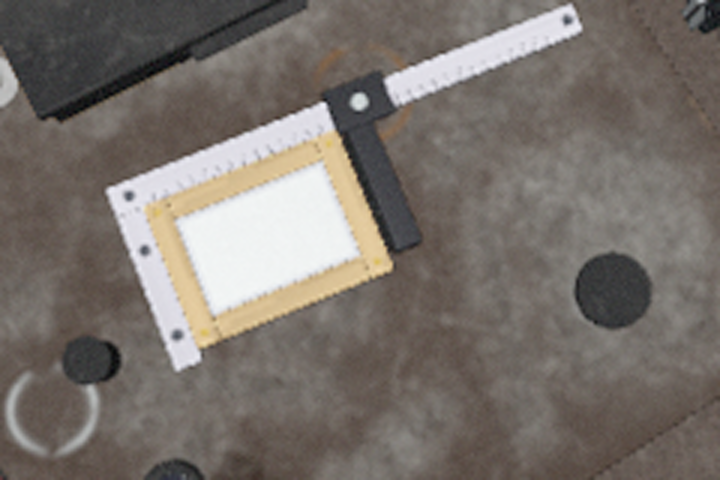

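The top view shows the frame in the corner and the stop's saddle level with the frame's end at about crop pixel (335,125). The canister (90,360) and jar (613,290) are where they were, and the arm is clear.

```bash
python3 -c "
from plant import ticket; print(ticket.job_done())"
```

```text
the job is handed in; nothing more can be done
None
```

I pushed the frame flush against the long fence, then along it into the fixed end stop. I pressed it on the fence once more, then slid the black stop up to its free end with closed fingertips. Nothing was lifted or pinched, and I handed in at about 30 s with the arm clear.

**Last checks**
- **Frame:** the top camera puts it at (-0.0552, -0.0751) m in the guide's frame, turned 0.0007 rad. Home is (-0.055, -0.075). It stalled solidly on both faces at about 9–12 N.
- **Black stop:** it stalled at the same place on two separate pushes (8.6 N and 12.4 N), so I take it to be touching the frame.
- **Canister, loupe and jar:** measured positions agree with the start to about 1 mm.

**What disagreed**
- **Stop position:** the camera fit gives 0.137 m, not the expected 0.140. Its saddle edges point to about 0.1395. I trusted the stalls; the fit may be missing the 3 mm rubber facing.
- **Frame in the side camera:** after the corner push its fit put the frame about 20 mm off in y. That fit was poor, probably because the canister hides part of the frame, so I relied on the top camera.
- **Fingertip height:** the tips stood about 25 mm (shut) to 38 mm (open) higher than the stated tool geometry and the pose readings imply. I set the working heights from the depth images instead.

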